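# Clear the weighing bench: sort a tin, a weight and a slide case

### The job

Sort what is lying loose at the front of the bench with its own kind: the tin into the tub that already holds a tin, the brass weight into the tub that already holds a weight, and the flat slide case into the empty slot of the steel file, standing on edge. The case lies flat, so first lay it on the sloping rest, let go of it there, and take it again by its upper edge to stand it in the slot; it holds glass, so never drop it. Leave what is stored in its tub and do not disturb the bottle, beaker or dish.

Things in the scene. Friction and masses are not known exactly. Their poses are not given: they have to be found in the camera images.
- case_mid (a point): centre of the slide case, a flat grey closed plastic box with a white blank label, 56 mm (its x) x 66 mm (its y) x 18 mm thick (its z), about 70 g; it starts lying flat on the bench (this point 9 mm up) at any heading
- case: the same slide case; origin at the centre of its underside, 9 mm below case_mid
- tin_mid (a point): round closed aluminium sample tin, 46 mm diameter, 24 mm high, about 80 g; this point is its centre, 12 mm up; starts upright on the bench
- tin: the same tin; origin at the centre of its underside
- tin_stored_mid (a point): round closed aluminium sample tin, 46 mm diameter, 24 mm high, about 80 g; this point is its centre, 12 mm up; already stored in the tin tub, 33 to 46 mm to the +x side of its centre: leave it there
- weight_mid (a point): plain brass balance weight, about 160 g: upright cylinder 26 mm diameter and 34 mm high, with a narrower knob on top (18 mm across), 49 mm high in all; this point is on its axis half-way up, 24.5 mm above its foot; starts upright on the bench
- weight: the same weight; origin at its foot
- weight_stored_mid (a point): plain brass balance weight, about 160 g: upright cylinder 26 mm diameter and 34 mm high, with a narrower knob on top (18 mm across), 49 mm high in all; this point is on its axis half-way up, 24.5 mm above its foot; already stored in the weight tub, 33 to 46 mm to the +x side of its centre: leave it there
- tin_tub_in (a point): a white open plastic tub, fixed to the bench, 140 (x) x 130 (y) mm outside, 40 mm high, walls 4 mm and floor about 4 mm thick; this point is the centre of its inner floor, axes along its sides, z up; the tub that holds a tin
- weight_tub_in (a point): a white open plastic tub, fixed to the bench, 140 (x) x 130 (y) mm outside, 40 mm high, walls 4 mm and floor about 4 mm thick; this point is the centre of its inner floor, axes along its sides, z up; the tub that holds a weight (it looks like the other tub; they may change places)
- rest: fixed aluminium rest on a dark foot 70 (x) x 64 (y) mm; origin under it on the bench, z up. Its 45 degree face looks to its own -x and up, rising to +x; a lip at right angles stops a thing sliding down. They meet at x -30, z 35 mm; both are 40 mm wide (y), 5 mm thick; the face runs 26 mm up the slope, the lip stands 18.5 mm out of it. A case laid on it stays when let go
- rest_seat (a point): where the case's centre is when it lies on the rest with a long (66 mm) edge on the lip: x -16.6, z 61.2 mm in the rest's frame; axes as the rest's. The case then overhangs 13 mm at each end and 30 mm at its upper edge, with free space behind the overhang for a finger
- file: the fixed steel file, 100 mm (x) x 92 mm (y), with two narrow slots that run along its y, 56 mm apart; origin under its centre, z up. A like case already stands fixed in the slot on its +x side; the slot on its -x side is empty
- file_slot (a point): centre of the empty slot's floor, 6 mm above the bench; axes as the file's. The slot is 24 mm wide (x), 80 mm long (y), 25 mm deep, walls 4 mm thick; a case standing in it on a 66 mm edge has its centre 28 mm above this point and stands 31 mm out of the slot
- bottle: bystander: white bottle, 60 mm diameter, 130 mm high; origin under it
- beaker: bystander: glass beaker, 70 mm diameter, 85 mm high; origin under it
- dish: bystander: white shallow dish, 90 mm diameter, 22 mm high; origin under it
Mind the look-alikes: they are no part of the job. What is shaped like the part that bears tin_tub_in but blue, orange or red is not meant.

How it is judged:
On the way:
1. the slide case lies on the sloping rest, let go (distance between case_mid and rest_seat below 0.016 m and angle between the z axis of case_mid and the z axis of rest, either way round between 0.57 and 1 rad and contact force between the fingers and case below 0.05 N), for 0.2 s.
At the end, for the whole second after the job is handed in: Case on edge in the file's empty slot, on its floor (centre 22-40 mm above it, within 10 mm across, 16 mm along; faces within 17 deg of upright); both tins inside the tin tub, both weights in the weight tub (centres within the walls, at most 45 mm above its floor); all at rest (x of case_mid in the frame of file_slot between -0.01 and 0.01 m and y of case_mid in the frame of file_slot between -0.016 and 0.016 m and z of case_mid in the frame of file_slot between 0.022 and 0.04 m and angle between the z axis of case_mid and the z axis of file, either way round above 1.27 rad and angle between the z axis of case_mid and the x axis of file, either way round below 0.4 rad and x of tin_mid in the frame of tin_tub_in between -0.066 and 0.066 m and y of tin_mid in the frame of tin_tub_in between -0.061 and 0.061 m and z of tin_mid in the frame of tin_tub_in between 0 and 0.045 m and x of tin_stored_mid in the frame of tin_tub_in between -0.066 and 0.066 m and y of tin_stored_mid in the frame of tin_tub_in between -0.061 and 0.061 m and z of tin_stored_mid in the frame of tin_tub_in between 0 and 0.045 m and x of weight_mid in the frame of weight_tub_in between -0.066 and 0.066 m and y of weight_mid in the frame of weight_tub_in between -0.061 and 0.061 m and z of weight_mid in the frame of weight_tub_in between 0 and 0.045 m and x of weight_stored_mid in the frame of weight_tub_in between -0.066 and 0.066 m and y of weight_stored_mid in the frame of weight_tub_in between -0.061 and 0.061 m and z of weight_stored_mid in the frame of weight_tub_in between 0 and 0.045 m and linear speed of each of case, tin, weight below 0.03 m/s); the robot touches nothing.
It fails at once if the slide case is dropped (falling untouched faster than 0.7 m/s) (linear speed of case above 0.7 m/s and contact force between anything else and case below 0.01 N).
It fails at once if the bottle is disturbed (moved more than 30 mm) (distance of bottle from where it was at the start of the episode above 0.03 m).
It fails at once if the beaker is disturbed (moved more than 30 mm) (distance of beaker from where it was at the start of the episode above 0.03 m).
It fails at once if the dish is disturbed (moved more than 30 mm) (distance of dish from where it was at the start of the episode above 0.03 m).
It also fails if it takes over 70 s, if anything falls off the work surface, if the arm or the gripper's body presses on something with over 40 N, if the wrist force passes 120 N, or if a joint passes its speed limit or range.

### The arm

A 7-joint arm with a two-finger parallel gripper is mounted at the origin on the work surface. World frame = base frame: x ahead of the robot, y to its left, z up, the work surface at z = 0. Lengths are in m, angles in rad, forces in N, time in s.
With the tool pointing down it reaches from about 0.425 to 0.875 m from the base axis. Payload 4.7 kg.
Tool frame: the origin (TCP) lies at the very end of the fingers, on their centre line; the grasp point (between the pads) lies 19 mm behind it; z points along the fingers, y is the line along which they close (so a half turn about z gives the same grasp; the last joint's range is limited). The gripper opens to 87 mm and grips with 3 to 60 N. Pads are 19 mm wide; open, the fingers measure 117 mm over their backs; the gripper's body (75 mm by 190 mm) begins 51 mm behind the grasp point.
Start: joints at [0.014, 0.321, -0.07, 1.45, 0.023, 1.371, -0.057], TCP at [0.65, -0, 0.223] pointing down, gripper open.
Joint ranges: [-2.86, 2.86], [-0.3, 2.09], [-1.38, 1.24], [0.06, 2.45], [-1.56, 4.7], [0.09, 2.05], [-2.69, 2.69]. Speed limits (rad/s): [2.57, 2.57, 3.14, 3.14, 3.14, 3.14, 3.14].

### API

Orientations are given as a rotation vector (axis times angle).
In Python, from bench import ctrl, vision gives the robot as it stands.
- The arm moves only by the tool jog_arm, never from a script. Its argument "increments" is a list of rows, each an object of numbers: "tx", "ty", "tz": the shift along the tool's x, y, z in mm; "wx", "wy", "wz": the turn, a rotation vector about the tool's x, y, z in rad; "gripper": the opening, from 0 (shut) to 1 (fully open). In form: [{"tx": .., "ty": .., "tz": .., "wx": .., "wy": .., "wz": .., "gripper": ..}, ...]. A call has exactly 5 rows; each row is the pose to reach, as a shift and turn from the pose commanded when the call began, along the tool's axes at that moment; what a row does not reach only later rows make up. A row lasts 1/12 s, in which the tool goes at most 41.7 mm and 7.16 degrees, less where a joint would pass 70% of its speed; a pose out of reach is approached as far as the arm can. A call with a gripper value outside its range is refused whole. The fingers move at their own pace and stop on an object; "grip_force" is the grip in N (left out, the last holds). Time passes only in rows, so rows that repeat a pose let the fingers close, or fill a call up. It gives the time, the measured TCP pose, the force, the opening and the grip force at its end, in the units of the state.
- ctrl.get_state(): the state, without advancing time (a new reading comes with each control period).
- vision.get_image(name): name is "scene" or "side" or "wrist"; returns a dict with "color" (480x640x3 uint8, blue, green, red), "fx", "fy", "cx", "cy" (pixels), "extrinsics" (4x4, takes a point from world to camera coordinates). Camera axes: x right, y down, z forward; pixel columns grow to the right and rows downward; lengths in m; the calibration is good to about 2 mm. A picture is of the moment at which its call begins. There is no depth.
- ctrl.close_job(): hands the job in; it is judged then, once.
Trained networks look in the newest picture that a camera, given by its name, has taken for a name from the list of things; names that differ only in an ending like _2 or _b are one class to them, and where a whole thing is asked for, a point or a joint stands for the part that bears it (a point fixed in the world has none). Each returns a list of dicts, best first, with "conf" (0 to 1); they miss things now and then, are a little off and sometimes report something else, mostly with a low value. They report only what shows in the picture. A call takes as long as a camera call. They do not tell look-alikes from the thing itself.
- vision.spot_in(camera, thing): "bbox" ([left, top, right, bottom] in pixels, round what is visible of it).
The state is a dict: "time": time; "joint_positions": joint angles; "qd": joint speeds; "joint_torque": joint torques, N m; "position": TCP position; "tool_rot": TCP orientation; "ft_force": force on the tool from outside, world axes, zero at the start; "torque": the same for the moment, N m; "grip_width": opening from 0.0 (shut) to 1.0 (fully open); "grip_force": force on a finger pad.
Only numpy, scipy, OpenCV 4.12 (cv2) and the standard library are available. Lean on these libraries where they do the work, as an engineer would, in place of code of your own. Each camera call takes 0.05 s, during which the arm holds its last target. There are 200 camera calls.

## Working session

There is one attempt and no reset: what is moved stays moved. The work goes in short steps, Python scripts to look and compute and a tool call to move; the robot and the scene stay as the last step left them, time stands still between calls to the robot, and variables do not carry over. Pictures are saved under pics/ and viewed, at most 10 in all, crops included, and the job is handed in when it is done.

Besides the shell and the picture viewer there is one more tool, called after ">>>" as name(argument=value, ...), one argument or row to a line, values as JSON. jog_arm: Moves the arm, as the interface text tells. Its arguments: {"type":"object","properties":{"increments":{"type":"array"},"grip_force":{"type":"number"}},"required":["increments"]}

```bash
ls; mkdir -p pics; python3 - <<'E'
from bench import ctrl, vision
import cv2,numpy as np
s=ctrl.get_state();print(s['time'],s['position'],s['tool_rot'])
for n in ['scene','side']:
    im=vision.get_image(n);cv2.imwrite(f'pics/{n}0.png',im['color']);E=np.array(im['extrinsics']);print(n,im['fx'],im['cx'],im['cy'],(-E[:3,:3].T@E[:3,3]).round(3))
    for t in ['case','tin','weight','tin_tub_in','weight_tub_in','rest','file','bottle','beaker','dish']:
        print(t,[(np.round(d['bbox']).astype(int).tolist(),round(d['conf'],2)) for d in vision.spot_in(n,t)][:4])
E
```

```text
pics
0.0 [ 6.49452479e-01 -4.79812422e-05  2.21442098e-01] [-2.22049323 -2.22058738  0.00224112]
scene 540.6865150416737 323.4675696641298 240.82762491831164 [ 0.953 -0.591  1.24 ]
case [([361, 145, 373, 159], 0.61), ([327, 201, 336, 218], 0.35), ([443, 137, 472, 161], 0.27), ([361, 322, 391, 363], 0.22)]
tin [([279, 247, 292, 264], 0.64)]
weight []
tin_tub_in [([275, 132, 339, 187], 0.76), ([107, 251, 185, 317], 0.66), ([171, 375, 253, 472], 0.56), ([175, 282, 253, 358], 0.55)]
weight_tub_in [([275, 286, 349, 360], 0.66)]
rest [([348, 232, 379, 269], 0.98)]
file [([390, 178, 433, 206], 0.9)]
bottle [([444, 184, 472, 227], 0.88)]
beaker [([361, 323, 393, 362], 0.88)]
dish [([441, 134, 474, 159], 0.9)]
side 433.1704429657873 322.1036740534075 240.08090697448372 [ 0.423 -0.815  0.735]
case [([275, 182, 297, 200], 0.85), ([348, 276, 430, 345], 0.69), ([312, 381, 337, 405], 0.39)]
tin [([292, 279, 312, 296], 0.74)]
weight [([296, 224, 304, 243], 0.69), ([292, 276, 313, 297], 0.51), ([323, 176, 363, 212], 0.49)]
tin_tub_in [([365, 415, 461, 480], 0.98), ([138, 367, 227, 456], 0.83), ([212, 197, 268, 244], 0.82)]
weight_tub_in [([344, 278, 430, 345], 0.67)]
rest [([338, 225, 370, 262], 0.63), ([323, 152, 349, 163], 0.44), ([277, 180, 297, 199], 0.23)]
file [([326, 174, 364, 210], 0.68), ([292, 278, 310, 296], 0.67)]
bottle []
beaker [([275, 181, 297, 201], 0.64), ([432, 259, 469, 307], 0.59)]
dish [([323, 153, 347, 167], 0.82), ([294, 277, 313, 297], 0.32)]
```

View pics/scene0.png

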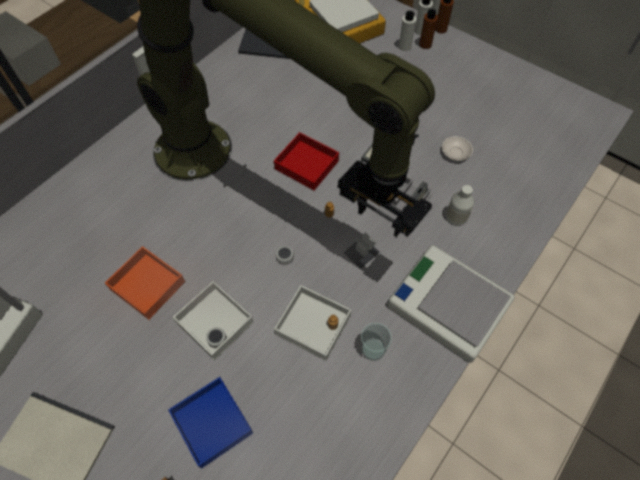

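View pics/side0.png

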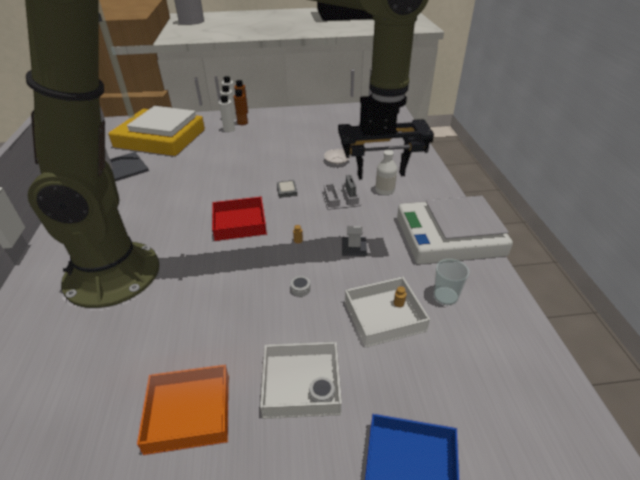

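The scene picture shows the tin at (285,255), the weight at (329,209), the tin tub at (213,320), the weight tub at (312,321) and the rest at (363,250). The side picture shows the case at (287,188) and the file at (342,192).

```bash
cat > h.py <<'E'
from bench import ctrl, vision
import cv2,numpy as np
from scipy.spatial.transform import Rotation as R
def px(im,u,v,z):
    E=np.array(im['extrinsics']);c=-E[:3,:3].T@E[:3,3]
    d=E[:3,:3].T@np.array([(u-im['cx'])/im['fx'],(v-im['cy'])/im['fy'],1]);return (c+d*(z-c[2])/d[2])[:3]
def proj(im,P):
    E=np.array(im['extrinsics']);q=(E[:3,:3]@np.atleast_2d(P).T).T+E[:3,3]
    return np.c_[q[:,0]/q[:,2]*im['fx']+im['cx'],q[:,1]/q[:,2]*im['fy']+im['cy']]
def st():
    s=ctrl.get_state();r=R.from_rotvec(s['tool_rot']);return s['time'],np.round(s['position'],4),r.as_matrix().round(4),s['grip_width'],s['grip_force']
E
python3 - <<'E'
from h import *
np.set_printoptions(suppress=True,precision=3)
a=vision.get_image('scene');b=vision.get_image('side');w=vision.get_image('wrist');cv2.imwrite('pics/w0.png',w['color'])
for n,i,u,v,z in [('tin',a,285.5,255.5,.012),('tin',b,301,287,.012),('weight',a,329,209,.024),('weight',b,298,234,.024),('case',b,287,188,.015),('tintub',a,213,319,.02),('tintub',b,301,378,.02),('wtub',a,312,321,.02),('wtub',b,386,311,.02),('tinst',a,215,338,.016),('wst',a,332,321,.03),('rest',a,363,251,.04),('rest',b,354,240,.03),('file',b,342,193,.015),('bottle',a,461,205,.06),('beaker',a,375,342,.04),('dish',a,457,149,.01)]:print(n,px(i,u,v,z))
E=np.array(w['extrinsics']);print(E, w['fx'],w['cx'],w['cy'],-E[:3,:3].T@E[:3,3]);print(*st())
E
```

```text
tin [ 0.456 -0.111  0.012]
tin [ 0.453 -0.118  0.012]
weight [0.462 0.068 0.024]
weight [0.46  0.061 0.024]
case [0.445 0.297 0.015]
tintub [ 0.433 -0.356  0.02 ]
tintub [ 0.433 -0.359  0.02 ]
wtub [ 0.626 -0.214  0.02 ]
wtub [ 0.627 -0.22   0.02 ]
tinst [ 0.469 -0.387  0.016]
wst [ 0.666 -0.187  0.03 ]
rest [0.616 0.009 0.04 ]
rest [0.599 0.011 0.03 ]
file [0.606 0.248 0.015]
bottle [0.745 0.271 0.06 ]
beaker [ 0.779 -0.171  0.04 ]
dish [0.625 0.474 0.01 ]
[[ 1.    -0.001  0.    -0.649]
 [-0.001 -0.968  0.25  -0.03 ]
 [ 0.    -0.25  -0.968  0.389]
 [ 0.     0.     0.     1.   ]] 418.0847910981076 326.2242214516092 238.30608372371896 [0.649 0.068 0.384]
1.25 [ 0.65  -0.     0.223] [[-0.  1.  0.]
 [ 1.  0. -0.]
 [-0.  0. -1.]] 1.0003296817107585 0.0
```

View pics/w0.png

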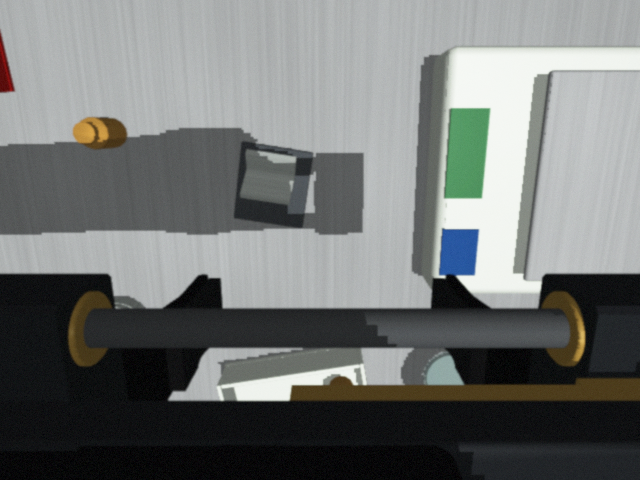

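The wrist view shows the weight at (100,132) and the rest at (273,185), turned by roughly -8°. I'll do the weight first.

>>> jog_arm(
  increments=[
    {"tx": 13, "ty": -38},
    {"tx": 26, "ty": -76},
    {"tx": 39, "ty": -114},
    {"tx": 52, "ty": -152},
    {"tx": 65, "ty": -190},
  ],
)

```text
validation failed for argument at $.in...
```

>>> jog_arm(
  increments=[
    {"tz": 30},
    {"tz": 60},
    {"tz": 90},
    {"tz": 120},
    {"tz": 150},
  ],
)

```text
validation failed for argument at $.in...
```

Every key is probably required.

>>> jog_arm(
  increments=[
    {"tx": 13, "ty": -38, "tz": 0, "wx": 0, "wy": 0, "wz": 0, "gripper": 1},
    {"tx": 26, "ty": -76, "tz": 0, "wx": 0, "wy": 0, "wz": 0, "gripper": 1},
    {"tx": 39, "ty": -114, "tz": 0, "wx": 0, "wy": 0, "wz": 0, "gripper": 1},
    {"tx": 52, "ty": -152, "tz": 0, "wx": 0, "wy": 0, "wz": 0, "gripper": 1},
    {"tx": 65, "ty": -190, "tz": 0, "wx": 0, "wy": 0, "wz": 0, "gripper": 1},
  ],
)

```text
time: 1.67
position: [0.4582, 0.0655, 0.2224]
tool_rot: [2.221, 2.221, -0.0]
ft_force: [0.5, -0.3, 0.7]
grip_width: 1.0
grip_force: 0.0
```

>>> jog_arm(
  increments=[
    {"tx": 0, "ty": 0, "tz": 35, "wx": 0, "wy": 0, "wz": 0, "gripper": 1},
    {"tx": 0, "ty": 0, "tz": 70, "wx": 0, "wy": 0, "wz": 0, "gripper": 1},
    {"tx": 0, "ty": 0, "tz": 105, "wx": 0, "wy": 0, "wz": 0, "gripper": 1},
    {"tx": 0, "ty": 0, "tz": 135, "wx": 0, "wy": 0, "wz": 0, "gripper": 1},
    {"tx": 0, "ty": 0, "tz": 160, "wx": 0, "wy": 0, "wz": 0, "gripper": 1},
  ],
)

```text
time: 2.08
position: [0.459, 0.0648, 0.0608]
tool_rot: [-2.221, -2.221, 0.001]
ft_force: [0.6, -0.5, -0.4]
grip_width: 1.0
grip_force: 0.0
```

>>> jog_arm(
  increments=[
    {"tx": 0, "ty": 0, "tz": 20, "wx": 0, "wy": 0, "wz": 0, "gripper": 1},
    {"tx": 0, "ty": 0, "tz": 40, "wx": 0, "wy": 0, "wz": 0, "gripper": 1},
    {"tx": 0, "ty": 0, "tz": 55, "wx": 0, "wy": 0, "wz": 0, "gripper": 1},
    {"tx": 0, "ty": 0, "tz": 55, "wx": 0, "wy": 0, "wz": 0, "gripper": 0.2},
    {"tx": 0, "ty": 0, "tz": 55, "wx": 0, "wy": 0, "wz": 0, "gripper": 0.1},
  ],
  grip_force=25,
)

```text
time: 2.5
position: [0.4595, 0.0649, 0.0073]
tool_rot: [-2.221, -2.221, 0.002]
ft_force: [-0.5, -0.1, 0.4]
grip_width: 0.92
grip_force: 0.0
```

>>> jog_arm(
  increments=[
    {"tx": 0, "ty": 0, "tz": 0, "wx": 0, "wy": 0, "wz": 0, "gripper": 0},
    {"tx": 0, "ty": 0, "tz": 0, "wx": 0, "wy": 0, "wz": 0, "gripper": 0},
    {"tx": 0, "ty": 0, "tz": 0, "wx": 0, "wy": 0, "wz": 0, "gripper": 0},
    {"tx": 0, "ty": 0, "tz": 0, "wx": 0, "wy": 0, "wz": 0, "gripper": 0},
    {"tx": 0, "ty": 0, "tz": 0, "wx": 0, "wy": 0, "wz": 0, "gripper": 0},
  ],
)

```text
time: 2.92
position: [0.4605, 0.065, 0.0082]
tool_rot: [2.221, 2.221, 0.001]
ft_force: [-0.3, -0.2, -0.1]
grip_width: 0.551
grip_force: 0.0
```

>>> jog_arm(
  increments=[
    {"tx": 0, "ty": 0, "tz": 0, "wx": 0, "wy": 0, "wz": 0, "gripper": 0},
    {"tx": 0, "ty": 0, "tz": 0, "wx": 0, "wy": 0, "wz": 0, "gripper": 0},
    {"tx": 0, "ty": 0, "tz": 0, "wx": 0, "wy": 0, "wz": 0, "gripper": 0},
    {"tx": 0, "ty": 0, "tz": 0, "wx": 0, "wy": 0, "wz": 0, "gripper": 0},
    {"tx": 0, "ty": 0, "tz": -15, "wx": 0, "wy": 0, "wz": 0, "gripper": 0},
  ],
)

```text
time: 3.33
position: [0.4574, 0.0645, 0.0203]
tool_rot: [-2.219, -2.219, 0.007]
ft_force: [-0.6, 0.6, -1.6]
grip_width: 0.288
grip_force: 25.0
```

>>> jog_arm(
  increments=[
    {"tx": 0, "ty": 0, "tz": -25, "wx": 0, "wy": 0, "wz": 0, "gripper": 0},
    {"tx": 0, "ty": 0, "tz": -50, "wx": 0, "wy": 0, "wz": 0, "gripper": 0},
    {"tx": 0, "ty": 0, "tz": -75, "wx": 0, "wy": 0, "wz": 0, "gripper": 0},
    {"tx": -15, "ty": 8, "tz": -100, "wx": 0, "wy": 0, "wz": 0, "gripper": 0},
    {"tx": -40, "ty": 20, "tz": -110, "wx": 0, "wy": 0, "wz": 0, "gripper": 0},
  ],
)

```text
time: 3.75
position: [0.4812, 0.0277, 0.1359]
tool_rot: [2.214, 2.226, 0.007]
ft_force: [1.4, -0.5, -2.5]
grip_width: 0.291
grip_force: 25.0
```

>>> jog_arm(
  increments=[
    {"tx": -30, "ty": 15, "tz": 0, "wx": 0, "wy": 0, "wz": 0, "gripper": 0},
    {"tx": -60, "ty": 30, "tz": 0, "wx": 0, "wy": 0, "wz": 0, "gripper": 0},
    {"tx": -90, "ty": 45, "tz": 0, "wx": 0, "wy": 0, "wz": 0, "gripper": 0},
    {"tx": -120, "ty": 60, "tz": 0, "wx": 0, "wy": 0, "wz": 0, "gripper": 0},
    {"tx": -150, "ty": 75, "tz": 0, "wx": 0, "wy": 0, "wz": 0, "gripper": 0},
  ],
)

```text
time: 4.17
position: [0.5551, -0.1265, 0.1321]
tool_rot: [-2.221, -2.221, 0.001]
ft_force: [-0.1, 0.0, -0.7]
grip_width: 0.293
grip_force: 25.0
```

>>> jog_arm(
  increments=[
    {"tx": -30, "ty": 15, "tz": 0, "wx": 0, "wy": 0, "wz": 0, "gripper": 0},
    {"tx": -60, "ty": 30, "tz": 0, "wx": 0, "wy": 0, "wz": 0, "gripper": 0},
    {"tx": -80, "ty": 45, "tz": 0, "wx": 0, "wy": 0, "wz": 0, "gripper": 0},
    {"tx": -94, "ty": 49, "tz": 0, "wx": 0, "wy": 0, "wz": 0, "gripper": 0},
    {"tx": -94, "ty": 49, "tz": 0, "wx": 0, "wy": 0, "wz": 0, "gripper": 0},
  ],
)

```text
time: 4.58
position: [0.6035, -0.2233, 0.1315]
tool_rot: [2.226, 2.216, -0.004]
ft_force: [-0.3, -0.9, -0.9]
grip_width: 0.288
grip_force: 25.0
```

>>> jog_arm(
  increments=[
    {"tx": 0, "ty": 0, "tz": 30, "wx": 0, "wy": 0, "wz": 0, "gripper": 0},
    {"tx": 0, "ty": 0, "tz": 60, "wx": 0, "wy": 0, "wz": 0, "gripper": 0},
    {"tx": 0, "ty": 0, "tz": 85, "wx": 0, "wy": 0, "wz": 0, "gripper": 0},
    {"tx": 0, "ty": 0, "tz": 105, "wx": 0, "wy": 0, "wz": 0, "gripper": 0},
    {"tx": 0, "ty": 0, "tz": 116, "wx": 0, "wy": 0, "wz": 0, "gripper": 0},
  ],
)

```text
time: 5.0
position: [0.6014, -0.2163, 0.0132]
tool_rot: [-2.215, -2.219, 0.003]
ft_force: [-0.5, 0.4, -1.8]
grip_width: 0.29
grip_force: 25.0
```

>>> jog_arm(
  increments=[
    {"tx": 0, "ty": 0, "tz": 1, "wx": 0, "wy": 0, "wz": 0, "gripper": 0},
    {"tx": 0, "ty": 0, "tz": 1, "wx": 0, "wy": 0, "wz": 0, "gripper": 0.45},
    {"tx": 0, "ty": 0, "tz": 1, "wx": 0, "wy": 0, "wz": 0, "gripper": 0.45},
    {"tx": 0, "ty": 0, "tz": 1, "wx": 0, "wy": 0, "wz": 0, "gripper": 0.45},
    {"tx": 0, "ty": 0, "tz": 1, "wx": 0, "wy": 0, "wz": 0, "gripper": 0.45},
  ],
)

```text
time: 5.42
position: [0.6053, -0.2194, 0.0175]
tool_rot: [2.219, 2.22, 0.002]
ft_force: [-0.1, 0.8, 0.3]
grip_width: 0.432
grip_force: 0.0
```

>>> jog_arm(
  increments=[
    {"tx": 0, "ty": 0, "tz": -20, "wx": 0, "wy": 0, "wz": 0, "gripper": 0.45},
    {"tx": 0, "ty": 0, "tz": -50, "wx": 0, "wy": 0, "wz": 0, "gripper": 0.45},
    {"tx": 0, "ty": 0, "tz": -80, "wx": 0, "wy": 0, "wz": 0, "gripper": 0.45},
    {"tx": 0, "ty": 0, "tz": -110, "wx": 0, "wy": 0, "wz": 0, "gripper": 1},
    {"tx": 0, "ty": 0, "tz": -130, "wx": 0, "wy": 0, "wz": 0, "gripper": 1},
  ],
)

```text
time: 5.83
position: [0.6055, -0.2197, 0.1503]
tool_rot: [2.218, 2.218, 0.004]
ft_force: [1.1, -0.1, 0.1]
grip_width: 0.531
grip_force: 0.0
```

>>> jog_arm(
  increments=[
    {"tx": 21, "ty": -30, "tz": 0, "wx": 0, "wy": 0, "wz": 0.11, "gripper": 1},
    {"tx": 42, "ty": -60, "tz": 0, "wx": 0, "wy": 0, "wz": 0.22, "gripper": 1},
    {"tx": 63, "ty": -90, "tz": 0, "wx": 0, "wy": 0, "wz": 0.33, "gripper": 1},
    {"tx": 84, "ty": -120, "tz": 0, "wx": 0, "wy": 0, "wz": 0.44, "gripper": 1},
    {"tx": 104, "ty": -150, "tz": 0, "wx": 0, "wy": 0, "wz": 0.55, "gripper": 1},
  ],
)

```text
time: 6.25
position: [0.453, -0.1141, 0.1464]
tool_rot: [2.744, 1.527, 0.002]
ft_force: [-0.0, 0.2, 0.8]
grip_width: 0.892
grip_force: 0.0
```

>>> jog_arm(
  increments=[
    {"tx": 0, "ty": 0, "tz": 10, "wx": 0, "wy": 0, "wz": 0.11, "gripper": 1},
    {"tx": 0, "ty": 0, "tz": 25, "wx": 0, "wy": 0, "wz": 0.22, "gripper": 1},
    {"tx": 0, "ty": 0, "tz": 40, "wx": 0, "wy": 0, "wz": 0.33, "gripper": 1},
    {"tx": 0, "ty": 0, "tz": 60, "wx": 0, "wy": 0, "wz": 0.44, "gripper": 1},
    {"tx": 0, "ty": 0, "tz": 80, "wx": 0, "wy": 0, "wz": 0.55, "gripper": 1},
  ],
)

```text
time: 6.67
position: [0.4551, -0.1152, 0.0664]
tool_rot: [3.056, 0.724, 0.006]
ft_force: [-0.1, -0.1, -0.1]
grip_width: 0.999
grip_force: 0.0
```

>>> jog_arm(
  increments=[
    {"tx": 0, "ty": 0, "tz": 0, "wx": 0, "wy": 0, "wz": 0.11, "gripper": 1},
    {"tx": 0, "ty": 0, "tz": 0, "wx": 0, "wy": 0, "wz": 0.22, "gripper": 1},
    {"tx": 0, "ty": 0, "tz": 0, "wx": 0, "wy": 0, "wz": 0.33, "gripper": 1},
    {"tx": 0, "ty": 0, "tz": 0, "wx": 0, "wy": 0, "wz": 0.44, "gripper": 1},
    {"tx": 0, "ty": 0, "tz": 0, "wx": 0, "wy": 0, "wz": 0.471, "gripper": 1},
  ],
)

```text
time: 7.08
position: [0.4547, -0.1153, 0.0666]
tool_rot: [3.141, -0.008, 0.003]
ft_force: [-0.4, 0.7, 0.2]
grip_width: 0.998
grip_force: 0.0
```

>>> jog_arm(
  increments=[
    {"tx": 0, "ty": 0, "tz": 20, "wx": 0, "wy": 0, "wz": 0, "gripper": 1},
    {"tx": 0, "ty": 0, "tz": 40, "wx": 0, "wy": 0, "wz": 0, "gripper": 1},
    {"tx": 0, "ty": 0, "tz": 55, "wx": 0, "wy": 0, "wz": 0, "gripper": 1},
    {"tx": 0, "ty": 0, "tz": 62, "wx": 0, "wy": 0, "wz": 0, "gripper": 0.4},
    {"tx": 0, "ty": 0, "tz": 62, "wx": 0, "wy": 0, "wz": 0, "gripper": 0.3},
  ],
)

```text
time: 7.5
position: [0.4532, -0.115, 0.0028]
tool_rot: [-3.141, 0.001, 0.003]
ft_force: [0.1, -0.2, 0.3]
grip_width: 0.921
grip_force: 0.0
```

>>> jog_arm(
  increments=[
    {"tx": 0, "ty": 0, "tz": 0, "wx": 0, "wy": 0, "wz": 0, "gripper": 0},
    {"tx": 0, "ty": 0, "tz": 0, "wx": 0, "wy": 0, "wz": 0, "gripper": 0},
    {"tx": 0, "ty": 0, "tz": 0, "wx": 0, "wy": 0, "wz": 0, "gripper": 0},
    {"tx": 0, "ty": 0, "tz": 0, "wx": 0, "wy": 0, "wz": 0, "gripper": 0},
    {"tx": 0, "ty": 0, "tz": 0, "wx": 0, "wy": 0, "wz": 0, "gripper": 0},
  ],
)

```text
time: 7.92
position: [0.4545, -0.1151, 0.0042]
tool_rot: [3.141, -0.0, 0.002]
ft_force: [0.2, 0.3, -0.1]
grip_width: 0.553
grip_force: 0.1
```

>>> jog_arm(
  increments=[
    {"tx": 0, "ty": 0, "tz": 0, "wx": 0, "wy": 0, "wz": 0, "gripper": 0},
    {"tx": 0, "ty": 0, "tz": 0, "wx": 0, "wy": 0, "wz": 0, "gripper": 0},
    {"tx": 0, "ty": 0, "tz": -25, "wx": 0, "wy": 0, "wz": 0, "gripper": 0},
    {"tx": 0, "ty": 0, "tz": -55, "wx": 0, "wy": 0, "wz": 0, "gripper": 0},
    {"tx": 0, "ty": 0, "tz": -85, "wx": 0, "wy": 0, "wz": 0, "gripper": 0},
  ],
)

```text
time: 8.33
position: [0.4529, -0.1149, 0.0887]
tool_rot: [-3.141, 0.0, 0.004]
ft_force: [0.7, -0.5, 0.3]
grip_width: 0.52
grip_force: 25.0
```

```bash
python3 - <<'E'
from h import *
np.set_printoptions(suppress=True,precision=3)
print(*st())
a=vision.get_image('side');cv2.imwrite('pics/s1.png',cv2.resize(a['color'][130:480,190:480],None,fx=1.65,fy=1.65,interpolation=cv2.INTER_CUBIC))
for u,v in [(262,345),(338,345),(341,412),(261,414)]: print(px(a,u,v,.04))
E
```

```text
8.3333 [ 0.453 -0.115  0.089] [[ 1.    -0.    -0.003]
 [-0.    -1.     0.   ]
 [-0.003 -0.    -1.   ]] 0.5197637083744927 24.999732688302174
[ 0.363 -0.29   0.04 ]
[ 0.51  -0.309  0.04 ]
[ 0.494 -0.445  0.04 ]
[ 0.36  -0.432  0.04 ]
```

View pics/s1.png

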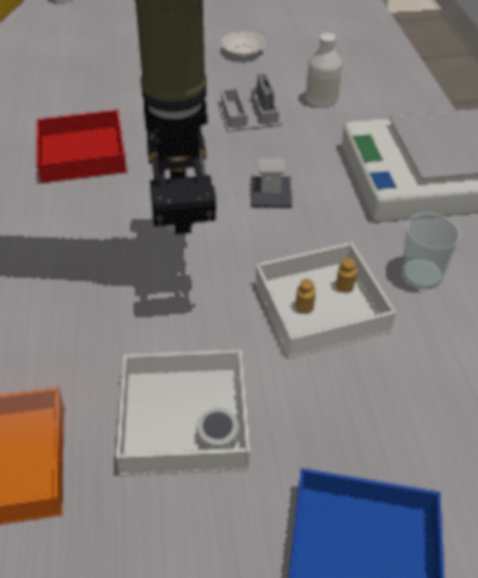

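The weight stands in its tub at crop (306,295). The tin tub is at crop (185,410), with its stored tin at (217,427). Next I carry the tin to that tub's -x side.

>>> jog_arm(
  increments=[
    {"tx": -6, "ty": 30, "tz": 0, "wx": 0, "wy": 0, "wz": 0, "gripper": 0},
    {"tx": -12, "ty": 60, "tz": 0, "wx": 0, "wy": 0, "wz": 0, "gripper": 0},
    {"tx": -18, "ty": 95, "tz": 0, "wx": 0, "wy": 0, "wz": 0, "gripper": 0},
    {"tx": -24, "ty": 130, "tz": 0, "wx": 0, "wy": 0, "wz": 0, "gripper": 0},
    {"tx": -30, "ty": 165, "tz": 0, "wx": 0, "wy": 0, "wz": 0, "gripper": 0},
  ],
)

```text
time: 8.8
position: [0.4234, -0.2814, 0.0885]
tool_rot: [3.141, 0.001, 0.0]
ft_force: [0.8, 0.9, -0.4]
grip_width: 0.519
grip_force: 25.0
```

>>> jog_arm(
  increments=[
    {"tx": -8, "ty": 30, "tz": 0, "wx": 0, "wy": 0, "wz": 0, "gripper": 0},
    {"tx": -14, "ty": 60, "tz": 0, "wx": 0, "wy": 0, "wz": 0, "gripper": 0},
    {"tx": -17, "ty": 75, "tz": 10, "wx": 0, "wy": 0, "wz": 0, "gripper": 0},
    {"tx": -17, "ty": 75, "tz": 30, "wx": 0, "wy": 0, "wz": 0, "gripper": 0},
    {"tx": -17, "ty": 75, "tz": 50, "wx": 0, "wy": 0, "wz": 0, "gripper": 0},
  ],
)

```text
time: 9.22
position: [0.4067, -0.3572, 0.0383]
tool_rot: [3.14, -0.005, 0.002]
ft_force: [1.2, 0.1, -1.5]
grip_width: 0.52
grip_force: 25.0
```

>>> jog_arm(
  increments=[
    {"tx": 0, "ty": 0, "tz": 20, "wx": 0, "wy": 0, "wz": 0, "gripper": 0},
    {"tx": 0, "ty": 0, "tz": 30, "wx": 0, "wy": 0, "wz": 0, "gripper": 0},
    {"tx": 0, "ty": 0, "tz": 30, "wx": 0, "wy": 0, "wz": 0, "gripper": 0.68},
    {"tx": 0, "ty": 0, "tz": 30, "wx": 0, "wy": 0, "wz": 0, "gripper": 0.68},
    {"tx": 0, "ty": 0, "tz": 30, "wx": 0, "wy": 0, "wz": 0, "gripper": 0.68},
  ],
)

```text
time: 9.63
position: [0.4073, -0.3552, 0.0089]
tool_rot: [3.141, -0.0, 0.001]
ft_force: [0.2, -0.2, -0.2]
grip_width: 0.647
grip_force: 0.0
```

>>> jog_arm(
  increments=[
    {"tx": 0, "ty": 0, "tz": 0, "wx": 0, "wy": 0, "wz": 0, "gripper": 0.68},
    {"tx": 0, "ty": 0, "tz": -30, "wx": 0, "wy": 0, "wz": 0, "gripper": 0.68},
    {"tx": 0, "ty": 0, "tz": -65, "wx": 0, "wy": 0, "wz": 0, "gripper": 0.68},
    {"tx": 0, "ty": 0, "tz": -105, "wx": 0, "wy": 0, "wz": 0, "gripper": 1},
    {"tx": 0, "ty": 0, "tz": -145, "wx": 0, "wy": 0, "wz": 0, "gripper": 1},
  ],
)

```text
time: 10.05
position: [0.4065, -0.3548, 0.1554]
tool_rot: [-3.142, 0.001, 0.0]
ft_force: [0.7, -1.2, -0.3]
grip_width: 0.755
grip_force: 0.0
```

```bash
python3 - <<'E'
from h import *
np.set_printoptions(suppress=True,precision=3)
a=vision.get_image('scene');b=vision.get_image('side')
for n,i in [('scene',a),('side',b)]:
    for t in ['case','rest','file','bottle','dish']: print(n,t,[(np.round(d['bbox'],1).tolist(),round(d['conf'],2)) for d in vision.spot_in(n,t)][:3])
def c(i,x0,x1,y0,y1,s): return cv2.resize(i['color'][y0:y1,x0:x1],None,fx=s,fy=s,interpolation=cv2.INTER_CUBIC)
A=c(a,340,450,130,280,4);B=c(b,260,380,140,270,3)  # 440x600 ; 360x390
P=np.zeros((600,800,3),np.uint8);P[:600,:440]=A;P[:390,440:]=B
cv2.imwrite('pics/ab.png',P)
E
```

```text
scene case [([361.6, 143.4, 390.1, 166.9], 0.67), ([302.4, 307.7, 313.7, 324.4], 0.6)]
scene rest [([348.8, 233.8, 376.2, 269.2], 0.81)]
scene file [([381.5, 175.3, 433.4, 216.8], 0.78)]
scene bottle [([444.2, 185.8, 471.6, 225.6], 0.97)]
scene dish [([442.1, 134.6, 471.0, 160.0], 0.65), ([360.4, 324.4, 391.2, 364.6], 0.56)]
side case []
side rest [([339.7, 227.6, 370.4, 259.0], 0.55)]
side file [([323.3, 173.4, 361.6, 209.7], 0.91), ([274.7, 366.7, 298.6, 391.8], 0.72), ([309.6, 383.5, 336.8, 403.4], 0.67)]
side bottle [([374.3, 150.6, 399.1, 194.1], 0.97)]
side dish [([323.6, 151.1, 347.9, 165.2], 0.51), ([276.4, 367.3, 299.7, 393.2], 0.38), ([260.6, 341.2, 344.5, 417.9], 0.36)]
```

View pics/ab.png

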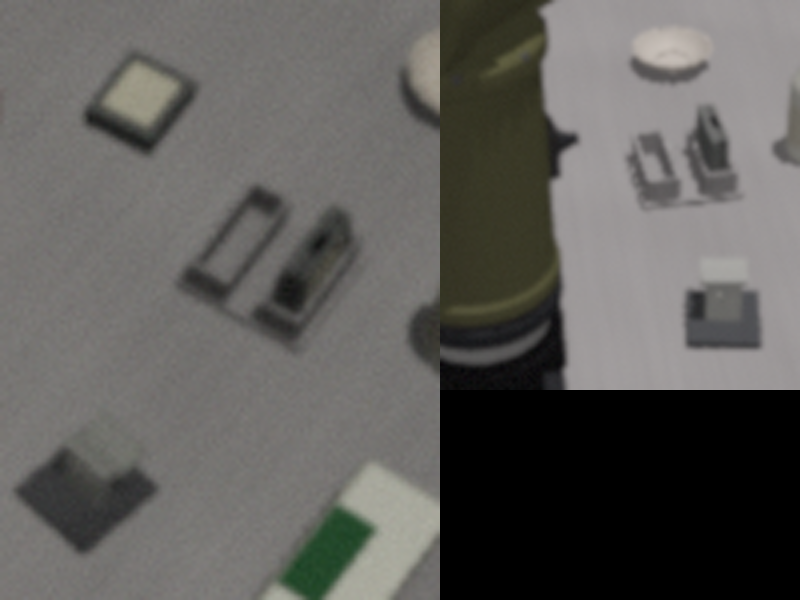

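The upper left crop shows the case at (140,103). The file is at (270,265), its filled slot on the +x side. The rest is at (85,490), but its facing is unclear, so I take a wrist close-up.

>>> jog_arm(
  increments=[
    {"tx": 15, "ty": -35, "tz": -10, "wx": 0, "wy": 0, "wz": 0, "gripper": 1},
    {"tx": 30, "ty": -70, "tz": -20, "wx": 0, "wy": 0, "wz": 0, "gripper": 1},
    {"tx": 45, "ty": -105, "tz": -30, "wx": 0, "wy": 0, "wz": 0, "gripper": 1},
    {"tx": 60, "ty": -140, "tz": -40, "wx": 0, "wy": 0, "wz": 0, "gripper": 1},
    {"tx": 75, "ty": -175, "tz": -50, "wx": 0, "wy": 0, "wz": 0, "gripper": 1},
  ],
)

```text
time: 11.07
position: [0.4823, -0.1784, 0.2038]
tool_rot: [-3.142, 0.001, 0.0]
ft_force: [0.5, 0.7, -0.5]
grip_width: 0.995
grip_force: 0.0
```

>>> jog_arm(
  increments=[
    {"tx": 15, "ty": -36, "tz": 0, "wx": 0, "wy": 0, "wz": 0, "gripper": 1},
    {"tx": 30, "ty": -72, "tz": 0, "wx": 0, "wy": 0, "wz": 0, "gripper": 1},
    {"tx": 45, "ty": -108, "tz": 0, "wx": 0, "wy": 0, "wz": 0, "gripper": 1},
    {"tx": 66, "ty": -144, "tz": 0, "wx": 0, "wy": 0, "wz": 0, "gripper": 1},
    {"tx": 88, "ty": -180, "tz": 0, "wx": 0, "wy": 0, "wz": 0, "gripper": 1},
  ],
)

```text
time: 11.48
position: [0.5701, 0.0013, 0.2035]
tool_rot: [-3.142, 0.001, 0.0]
ft_force: [0.2, -0.9, 0.3]
grip_width: 0.999
grip_force: 0.0
```

```bash
python3 - <<'E'
from h import *
np.set_printoptions(suppress=True,precision=3)
w=vision.get_image('wrist')
w=vision.get_image('wrist');print(*st());cv2.imwrite('pics/wr.png',w['color'])
for t in ['rest','case','file']: print(t,[(np.round(d['bbox'],1).tolist(),round(d['conf'],2)) for d in vision.spot_in('wrist',t)][:3])
import pickle;pickle.dump(w,open('wr.pkl','wb'))
E
```

```text
11.5833 [0.572 0.009 0.203] [[ 1.     0.011  0.   ]
 [ 0.011 -1.     0.004]
 [ 0.    -0.004 -1.   ]] 1.001374245495029 0.0
rest [([272.7, 132.2, 365.0, 221.9], 0.56)]
case []
file [([0.4, 115.2, 132.7, 235.7], 0.58)]
```

View pics/wr.png

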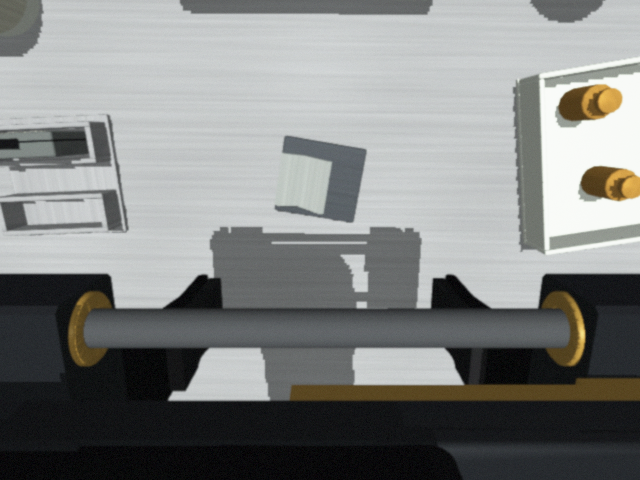

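The rest's foot has corners (287,136), (366,150), (353,222) and (276,209). The plates sit towards its left (+y) side. I overlay the model for both headings to decide which it is.

```bash
cat > ov.py <<'E'
from h import *
import pickle
np.set_printoptions(suppress=True,precision=3)
w=pickle.load(open('wr.pkl','rb'))
C=np.array([px(w,u,v,.006) for u,v in [(287,136),(366,150),(353,222),(276,209)]]);print(C)
c=C.mean(0)[:2];d=(C[1]-C[0]+C[2]-C[3])[:2];yaw=np.arctan2(d[1],d[0]);print(c,np.degrees(yaw),np.linalg.norm(d)/2,np.linalg.norm((C[3]-C[0]+C[2]-C[1])[:2])/2)
s=.7071
def model(c,yaw):
    f=lambda a:np.array(a)@np.array([[np.cos(yaw),np.sin(yaw),0],[-np.sin(yaw),np.cos(yaw),0],[0,0,1]])+np.r_[c,0]
    e=.02;b=(-.030,.035);u=(b[0]+.026*s,b[1]+.026*s);l=(b[0]-.0185*s,b[1]+.0185*s)
    q=lambda p,r:[(p[0],-e,p[1]),(p[0],e,p[1]),(r[0],e,r[1]),(r[0],-e,r[1])]
    return f(q(b,u)),f(q(b,l)),f([(-.035,-.032,.0),(.035,-.032,.0),(.035,.032,.0),(-.035,.032,.0)])
out=[]
a=vision.get_image('side');
for im,(x0,x1,y0,y1),S in [(w,(255,385,120,235),3),(a,(325,385,215,268),6)]:
  for y in (yaw,yaw+np.pi):
    k=cv2.resize(im['color'][y0:y1,x0:x1],None,fx=S,fy=S,interpolation=cv2.INTER_CUBIC)
    for P,col in zip(model(c,y),[(0,0,255),(0,255,0),(255,100,0)]):
        cv2.polylines(k,[np.int32((proj(im,P)-[x0,y0]+.5)*S)],True,col,1)
    out.append(cv2.resize(k,(390,290)))
k=cv2.resize(w['color'][120:235,255:385],(390,290),interpolation=cv2.INTER_CUBIC)
cv2.imwrite('pics/ov.png',np.vstack([np.hstack(out[:2]),np.hstack(out[2:])]))
E
python3 ov.py
```

```text
[[ 0.637  0.047  0.006]
 [ 0.626 -0.019  0.006]
 [ 0.564 -0.01   0.006]
 [ 0.575  0.057  0.006]]
[0.6   0.019] -99.16453998416164 0.06768006936584371 0.06270134100301647
```

View pics/ov.png

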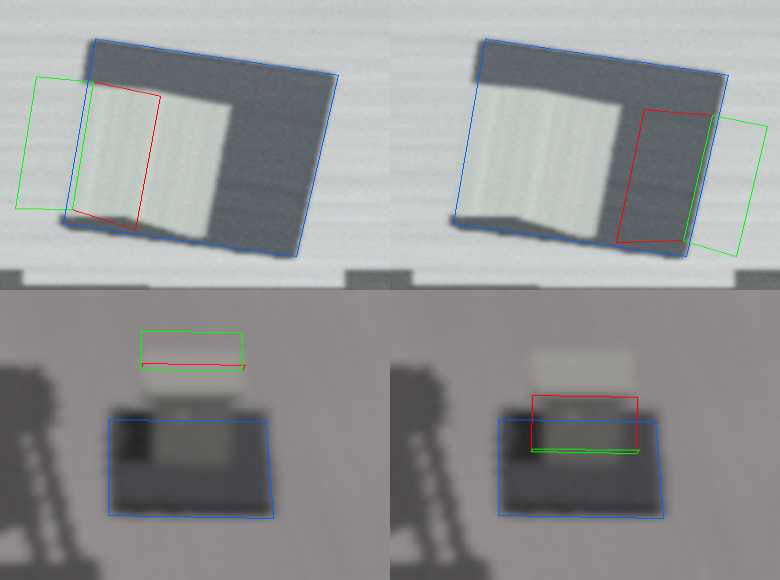

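Heading A (-99°) fits once the plates are shifted about 14.5 mm along rest +x, so the face looks to world +y. Next I go over the case.

>>> jog_arm(
  increments=[
    {"tx": -19, "ty": -35, "tz": 0, "wx": 0, "wy": 0, "wz": -0.11, "gripper": 1},
    {"tx": -38, "ty": -70, "tz": 0, "wx": 0, "wy": 0, "wz": -0.22, "gripper": 1},
    {"tx": -57, "ty": -105, "tz": 0, "wx": 0, "wy": 0, "wz": -0.33, "gripper": 1},
    {"tx": -76, "ty": -140, "tz": 0, "wx": 0, "wy": 0, "wz": -0.44, "gripper": 1},
    {"tx": -95, "ty": -174, "tz": 0, "wx": 0, "wy": 0, "wz": -0.55, "gripper": 1},
  ],
)

```text
time: 12.2
position: [0.4739, 0.1728, 0.2038]
tool_rot: [3.022, 0.855, 0.001]
ft_force: [1.3, 0.6, -0.1]
grip_width: 0.999
grip_force: 0.0
```

>>> jog_arm(
  increments=[
    {"tx": 1, "ty": -14, "tz": 0, "wx": 0, "wy": 0, "wz": -0.11, "gripper": 1},
    {"tx": 2, "ty": -27, "tz": 0, "wx": 0, "wy": 0, "wz": -0.22, "gripper": 1},
    {"tx": 3, "ty": -40, "tz": 0, "wx": 0, "wy": 0, "wz": -0.33, "gripper": 1},
    {"tx": 4, "ty": -53, "tz": 0, "wx": 0, "wy": 0, "wz": -0.44, "gripper": 1},
    {"tx": 4, "ty": -66, "tz": 0, "wx": 0, "wy": 0, "wz": -0.55, "gripper": 1},
  ],
)

```text
time: 12.62
position: [0.444, 0.2303, 0.2037]
tool_rot: [2.676, 1.644, 0.0]
ft_force: [0.0, 0.2, -0.1]
grip_width: 0.998
grip_force: 0.0
```

>>> jog_arm(
  increments=[
    {"tx": 0, "ty": 0, "tz": 0, "wx": 0, "wy": 0, "wz": -0.11, "gripper": 1},
    {"tx": 0, "ty": 0, "tz": 0, "wx": 0, "wy": 0, "wz": -0.22, "gripper": 1},
    {"tx": 0, "ty": 0, "tz": 0, "wx": 0, "wy": 0, "wz": -0.33, "gripper": 1},
    {"tx": 0, "ty": 0, "tz": 0, "wx": 0, "wy": 0, "wz": -0.44, "gripper": 1},
    {"tx": 0, "ty": 0, "tz": 0, "wx": 0, "wy": 0, "wz": -0.471, "gripper": 1},
  ],
)

```text
time: 13.03
position: [0.4442, 0.2297, 0.2037]
tool_rot: [2.219, 2.222, -0.0]
ft_force: [0.5, -0.0, -0.3]
grip_width: 1.001
grip_force: 0.0
```

```bash
python3 - <<'E'
from h import *
np.set_printoptions(suppress=True,precision=3)
w=vision.get_image('wrist')
w=vision.get_image('wrist');print(*st());print(ctrl.get_state()['joint_positions']);cv2.imwrite('pics/wc.png',w['color'])
for t in ['case','file']: print(t,[(np.round(d['bbox'],1).tolist(),round(d['conf'],2)) for d in vision.spot_in('wrist',t)][:3])
import pickle;pickle.dump(w,open('wc.pkl','wb'))
E
```

```text
13.1333 [0.444 0.23  0.204] [[ 0.004  1.     0.001]
 [ 1.    -0.004 -0.001]
 [-0.001  0.001 -1.   ]] 1.0005615865661266 0.0
[-0.269  0.025 -0.265  1.833  0.007  1.285 -0.54 ]
case [([292.3, 75.2, 360.8, 164.8], 0.77)]
file [([447.2, 143.9, 595.3, 259.5], 0.76)]
```

View pics/wc.png

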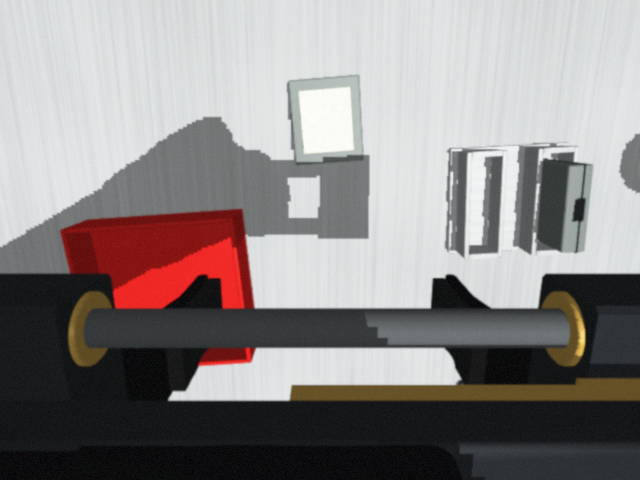

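The wrist view shows the case top at (327,120), its long side nearly along world y. The empty slot is around (485,200). I refine both poses by fitting model edges to the image gradient.

```bash
cat > fit.py <<'E'
from h import *
import pickle
from scipy.ndimage import map_coordinates
np.set_printoptions(suppress=True,precision=4)
def rect(cx,cy,lx,ly,z): 
    x,y=lx/2,ly/2;return np.array([(cx-x,cy-y,z),(cx+x,cy-y,z),(cx+x,cy+y,z),(cx-x,cy+y,z)])
def tr(P,p):
    c,s=np.cos(p[2]),np.sin(p[2]);return P@np.array([[c,s,0],[-s,c,0],[0,0,1]])+np.r_[p[:2],0]
def fit(im,polys,p0,rng=.012,ryaw=.15):
    g=cv2.GaussianBlur(cv2.cvtColor(im['color'],cv2.COLOR_BGR2GRAY),(0,0),1.).astype(float)
    gx,gy=cv2.Sobel(g,cv2.CV_64F,1,0),cv2.Sobel(g,cv2.CV_64F,0,1)
    def sc(p):
        t=0
        for P in polys:
            q=proj(im,tr(P,p))
            for a,b in zip(q,np.roll(q,-1,0)):
                d=b-a;n=np.array([-d[1],d[0]])/np.hypot(*d);m=a+np.linspace(.05,.95,40)[:,None]*d
                v=map_coordinates(gx,m[:,::-1].T,order=1)*n[0]+map_coordinates(gy,m[:,::-1].T,order=1)*n[1]
                t-=np.minimum(abs(v),150).mean()
        return t
    from scipy.optimize import differential_evolution as D
    r=D(sc,[(p0[0]-rng,p0[0]+rng),(p0[1]-rng,p0[1]+rng),(p0[2]-ryaw,p0[2]+ryaw)],seed=1,maxiter=60,popsize=12);return r.x,r.fun
FILE=[rect(-.028,0,.024,.08,.031),rect(-.028,0,.032,.088,.031),rect(.028,0,.032,.088,.031)[[0,3]],rect(0,0,.1,.092,.001)]
E
python3 - <<'E'
from fit import *
w=pickle.load(open('wc.pkl','rb'))
CASE=[rect(0,0,.056,.066,.018)]
c0=px(w,327,118,.018)
pc=fit(w,CASE,[*c0[:2],.05]);print('case',pc)
F=[rect(-.028,0,.024,.08,.031),rect(-.028,0,.032,.088,.031),rect(0,0,.1,.092,.002)]
f0=px(w,484,202,.031);pf=fit(w,F,[f0[0]+.028,f0[1],.03],.015,.15);print('file',pf)
k=w['color'].copy();S=2.5;x0,y0=280,60
k=cv2.resize(k[60:270,280:600],None,fx=S,fy=S,interpolation=cv2.INTER_CUBIC)
for ps,p,c in [(CASE,pc[0],(0,0,255)),(F,pf[0],(255,0,255))]:
    for P in ps: cv2.polylines(k,[np.int32((proj(w,tr(P,p))-[x0,y0]+.5)*S)],True,c,1)
cv2.imwrite('pics/fit.png',k)
E
```

```text
case (array([0.4445, 0.306 , 0.0487]), np.float64(-374.6714848946774))
file (array([0.6017, 0.2386, 0.0489]), np.float64(-1072.7079440159143))
```

View pics/fit.png

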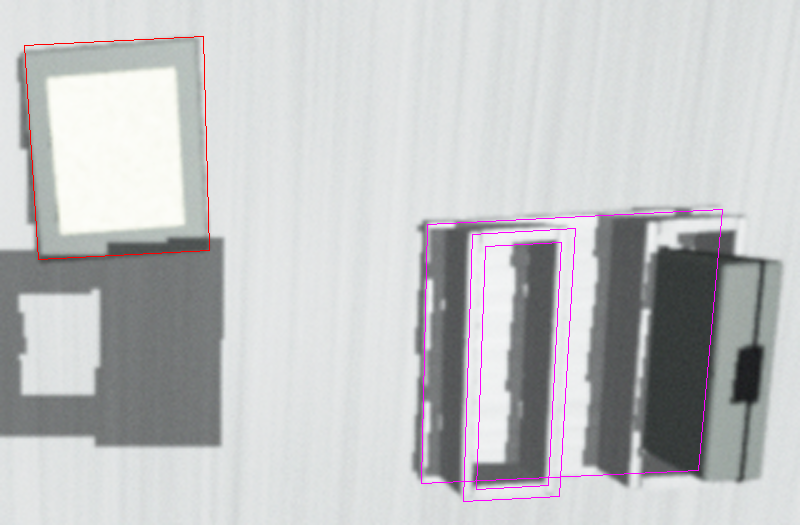

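The case fit is good: centre (0.4445, 0.306), yaw +0.05. The file slot comes out at about (0.574, 0.237), yaw about 0.05. Next I grasp the case across its 66 mm length.

>>> jog_arm(
  increments=[
    {"tx": 15, "ty": 0, "tz": 0, "wx": 0, "wy": 0, "wz": 0.11, "gripper": 1},
    {"tx": 30, "ty": 0, "tz": 0, "wx": 0, "wy": 0, "wz": 0.22, "gripper": 1},
    {"tx": 45, "ty": 0, "tz": 0, "wx": 0, "wy": 0, "wz": 0.33, "gripper": 1},
    {"tx": 60, "ty": 0, "tz": 0, "wx": 0, "wy": 0, "wz": 0.44, "gripper": 1},
    {"tx": 75, "ty": 0, "tz": 0, "wx": 0, "wy": 0, "wz": 0.55, "gripper": 1},
  ],
)

```text
time: 13.65
position: [0.444, 0.3068, 0.2036]
tool_rot: [2.747, 1.524, 0.0]
ft_force: [0.4, -0.9, -0.0]
grip_width: 1.001
grip_force: 0.0
```

>>> jog_arm(
  increments=[
    {"tx": 0, "ty": 0, "tz": 20, "wx": 0, "wy": 0, "wz": 0.11, "gripper": 1},
    {"tx": 0, "ty": 0, "tz": 40, "wx": 0, "wy": 0, "wz": 0.22, "gripper": 1},
    {"tx": 0, "ty": 0, "tz": 60, "wx": 0, "wy": 0, "wz": 0.33, "gripper": 1},
    {"tx": 0, "ty": 0, "tz": 80, "wx": 0, "wy": 0, "wz": 0.44, "gripper": 1},
    {"tx": 0, "ty": 0, "tz": 100, "wx": 0, "wy": 0, "wz": 0.55, "gripper": 1},
  ],
)

```text
time: 14.07
position: [0.4441, 0.3061, 0.1027]
tool_rot: [3.057, 0.721, 0.001]
ft_force: [0.8, -0.1, -0.4]
grip_width: 1.003
grip_force: 0.0
```

>>> jog_arm(
  increments=[
    {"tx": 0, "ty": 0, "tz": 10, "wx": 0, "wy": 0, "wz": 0.11, "gripper": 1},
    {"tx": 0, "ty": 0, "tz": 20, "wx": 0, "wy": 0, "wz": 0.22, "gripper": 1},
    {"tx": 0, "ty": 0, "tz": 30, "wx": 0, "wy": 0, "wz": 0.33, "gripper": 1},
    {"tx": 0, "ty": 0, "tz": 40, "wx": 0, "wy": 0, "wz": 0.422, "gripper": 1},
    {"tx": 0, "ty": 0, "tz": 50, "wx": 0, "wy": 0, "wz": 0.422, "gripper": 1},
  ],
)

```text
time: 14.48
position: [0.4441, 0.3062, 0.053]
tool_rot: [3.14, 0.07, 0.001]
ft_force: [0.7, 0.7, -0.3]
grip_width: 0.998
grip_force: 0.0
```

```bash
python3 - <<'E'
from h import *
w=vision.get_image('side')
for i in range(2): print(*st())
E
```

```text
14.5333 [0.4428 0.3054 0.051 ] [[ 0.9988  0.0491 -0.0025]
 [ 0.0491 -0.9988 -0.0021]
 [-0.0026  0.002  -1.    ]] 1.0030458831880964 0.0
14.5333 [0.4428 0.3054 0.051 ] [[ 0.9988  0.0491 -0.0025]
 [ 0.0491 -0.9988 -0.0021]
 [-0.0026  0.002  -1.    ]] 1.0030458831880964 0.0
```

>>> jog_arm(
  increments=[
    {"tx": 0, "ty": 0, "tz": 20, "wx": 0, "wy": 0, "wz": 0, "gripper": 1},
    {"tx": 0, "ty": 0, "tz": 36, "wx": 0, "wy": 0, "wz": 0, "gripper": 1},
    {"tx": 0, "ty": 0, "tz": 46, "wx": 0, "wy": 0, "wz": 0, "gripper": 1},
    {"tx": 0, "ty": 0, "tz": 50, "wx": 0, "wy": 0, "wz": 0, "gripper": 1},
    {"tx": 0, "ty": 0, "tz": 50, "wx": 0, "wy": 0, "wz": 0, "gripper": 0.6},
  ],
  grip_force=20,
)

```text
time: 14.95
position: [0.4432, 0.3063, 0.0027]
tool_rot: [3.14, 0.078, -0.002]
ft_force: [0.3, -0.0, -0.9]
grip_width: 0.977
grip_force: 0.0
```

>>> jog_arm(
  increments=[
    {"tx": 0, "ty": 0, "tz": 0, "wx": 0, "wy": 0, "wz": 0, "gripper": 0.6},
    {"tx": 0, "ty": 0, "tz": 0, "wx": 0, "wy": 0, "wz": 0, "gripper": 0.6},
    {"tx": 0, "ty": 0, "tz": 0, "wx": 0, "wy": 0, "wz": 0, "gripper": 0.6},
    {"tx": 0, "ty": 0, "tz": 0, "wx": 0, "wy": 0, "wz": 0, "gripper": 0.6},
    {"tx": 0, "ty": 0, "tz": 0, "wx": 0, "wy": 0, "wz": 0, "gripper": 0.6},
  ],
)

```text
time: 15.37
position: [0.4444, 0.3072, 0.0045]
tool_rot: [-3.14, -0.077, -0.002]
ft_force: [-0.5, -0.8, 4.6]
grip_width: 0.756
grip_force: 20.0
```

>>> jog_arm(
  increments=[
    {"tx": 0, "ty": 0, "tz": -5, "wx": 0, "wy": 0, "wz": 0, "gripper": 0.6},
    {"tx": 0, "ty": 0, "tz": -15, "wx": 0, "wy": 0, "wz": 0, "gripper": 0.6},
    {"tx": 0, "ty": 0, "tz": -30, "wx": 0, "wy": 0, "wz": 0, "gripper": 0.6},
    {"tx": 0, "ty": 0, "tz": -45, "wx": 0, "wy": 0, "wz": 0, "gripper": 0.6},
    {"tx": 0, "ty": 0, "tz": -60, "wx": 0, "wy": 0, "wz": 0, "gripper": 0.6},
  ],
)

```text
time: 15.78
position: [0.4436, 0.3069, 0.0649]
tool_rot: [-3.141, -0.077, -0.0]
ft_force: [0.7, 0.1, -0.4]
grip_width: 0.757
grip_force: 20.0
```

```bash
cat > plan.py <<'E'
from h import *
import json,os
from scipy.spatial.transform import Slerp
def T(Rm,p): M=np.eye(4);M[:3,:3]=Rm;M[:3,3]=p;return M
X=np.array([-.1595,-.9872,0]);Y=np.array([.9872,-.1595,0]);Z=np.array([0,0,1.])
s=2**-.5
def frame(y,z): return np.c_[np.cross(y,z),y,z]
RL=frame(Y,(X-Z)*s)              # laying
RG=frame((X-Z)*s,(-X-Z)*s)       # regrasp, y=-n
S=np.array([.6004,.0211,.0612])
def plan(start,wps,rest=0):
    """wps: (T, mm/row, rad/row); prints calls of 5 rows, saves commanded pose"""
    seq=[];c=start
    for M,mm,rr in wps:
        rv=R.from_matrix(c[:3,:3].T@M[:3,:3]).as_rotvec()
        n=max(1,int(np.ceil(max(np.linalg.norm(M[:3,3]-c[:3,3])*1e3/mm,np.linalg.norm(rv)/rr))))
        for i in range(1,n+1):
            f=i/n;seq.append(T(c[:3,:3]@R.from_rotvec(rv*f).as_matrix(),c[:3,3]+f*(M[:3,3]-c[:3,3])))
        c=M
    while len(seq)%5 or rest>0: seq.append(c);rest-=1
    b=start
    for k in range(0,len(seq),5):
        rows=[]
        for M in seq[k:k+5]:
            D=np.linalg.inv(b)@M;t=D[:3,3]*1e3;r=R.from_matrix(D[:3,:3]).as_rotvec()
            rows.append([round(v) for v in t]+[round(v,2) for v in r])
        print(k//5,rows)
        t,r=np.array(rows[-1][:3])/1e3,rows[-1][3:]
        b=b@T(R.from_rotvec(r).as_matrix(),t)
    np.save('cmd.npy',b);print('end',b[:3,3].round(4),'rot err',np.linalg.norm(R.from_matrix(b[:3,:3].T@c[:3,:3]).as_rotvec()).round(4))
E
python3 - <<'E'
from plan import *
a=.049;R0=np.array([[np.cos(a),np.sin(a),0],[np.sin(a),-np.cos(a),0],[0,0,-1.]])
z=RL[:,2]; up=(X+Z)*s
st0=T(R0,[.444,.3065,.0637])
seat=S+.0055*z
plan(st0,[(T(R0,[.47,.29,.20]),32,.11),(T(RL,[.605,.15,.20]),30,.1),(T(RL,seat-.06*z+.004*up),30,.1)],1)
E
```

```text
0 [[5, 4, -27, np.float64(0.0), np.float64(0.0), np.float64(0.0)], [10, 7, -55, np.float64(0.0), np.float64(0.0), np.float64(0.0)], [15, 11, -82, np.float64(0.0), np.float64(0.0), np.float64(0.0)], [20, 14, -109, np.float64(0.0), np.float64(0.0), np.float64(0.0)], [25, 18, -136, np.float64(0.0), np.float64(0.0), np.float64(0.0)]]
1 [[8, 9, 0, np.float64(-0.03), np.float64(-0.04), np.float64(-0.08)], [16, 18, 0, np.float64(-0.07), np.float64(-0.08), np.float64(-0.16)], [24, 27, 0, np.float64(-0.1), np.float64(-0.12), np.float64(-0.24)], [32, 36, 0, np.float64(-0.13), np.float64(-0.16), np.float64(-0.32)], [40, 46, 0, np.float64(-0.17), np.float64(-0.21), np.float64(-0.4)]]
2 [[4, 11, 0, np.float64(-0.03), np.float64(-0.04), np.float64(-0.08)], [8, 23, 1, np.float64(-0.06), np.float64(-0.08), np.float64(-0.16)], [12, 34, 1, np.float64(-0.1), np.float64(-0.12), np.float64(-0.24)], [16, 46, 2, np.float64(-0.13), np.float64(-0.16), np.float64(-0.32)], [19, 57, 2, np.float64(-0.17), np.float64(-0.2), np.float64(-0.4)]]
3 [[0, 12, 2, np.float64(-0.03), np.float64(-0.04), np.float64(-0.08)],
[... 297 characters left out ...]
.float64(-0.04), np.float64(-0.05), np.float64(-0.08)], [-5, 14, 32, np.float64(-0.04), np.float64(-0.05), np.float64(-0.08)], [-5, 19, 58, np.float64(-0.04), np.float64(-0.05), np.float64(-0.08)], [-5, 23, 85, np.float64(-0.04), np.float64(-0.05), np.float64(-0.08)], [-5, 27, 112, np.float64(-0.04), np.float64(-0.05), np.float64(-0.08)]]
5 [[1, 3, 27, np.float64(0.0), np.float64(0.0), np.float64(0.0)], [1, 3, 27, np.float64(0.0), np.float64(0.0), np.float64(0.0)], [1, 3, 27, np.float64(0.0), np.float64(0.0), np.float64(0.0)], [1, 3, 27, np.float64(0.0), np.float64(0.0), np.float64(0.0)], [1, 3, 27, np.float64(0.0), np.float64(0.0), np.float64(0.0)]]
end [0.6063 0.0564 0.102 ] rot err 0.0075
```

>>> jog_arm(
  increments=[
    {"tx": 5, "ty": 4, "tz": -27, "wx": 0, "wy": 0, "wz": 0, "gripper": 0.6},
    {"tx": 10, "ty": 7, "tz": -55, "wx": 0, "wy": 0, "wz": 0, "gripper": 0.6},
    {"tx": 15, "ty": 11, "tz": -82, "wx": 0, "wy": 0, "wz": 0, "gripper": 0.6},
    {"tx": 20, "ty": 14, "tz": -109, "wx": 0, "wy": 0, "wz": 0, "gripper": 0.6},
    {"tx": 25, "ty": 18, "tz": -136, "wx": 0, "wy": 0, "wz": 0, "gripper": 0.6},
  ],
)

```text
time: 16.2
position: [0.4694, 0.2901, 0.2018]
tool_rot: [-3.14, -0.077, -0.001]
ft_force: [1.0, 0.6, -1.0]
grip_width: 0.75
grip_force: 20.0
```

>>> jog_arm(
  increments=[
    {"tx": 8, "ty": 9, "tz": 0, "wx": -0.03, "wy": -0.04, "wz": -0.08, "gripper": 0.6},
    {"tx": 16, "ty": 18, "tz": 0, "wx": -0.07, "wy": -0.08, "wz": -0.16, "gripper": 0.6},
    {"tx": 24, "ty": 27, "tz": 0, "wx": -0.1, "wy": -0.12, "wz": -0.24, "gripper": 0.6},
    {"tx": 32, "ty": 36, "tz": 0, "wx": -0.13, "wy": -0.16, "wz": -0.32, "gripper": 0.6},
    {"tx": 40, "ty": 46, "tz": 0, "wx": -0.17, "wy": -0.21, "wz": -0.4, "gripper": 0.6},
  ],
)

```text
time: 16.62
position: [0.5124, 0.2453, 0.201]
tool_rot: [2.876, 0.664, -0.304]
ft_force: [0.8, -0.0, -0.8]
grip_width: 0.753
grip_force: 20.0
```

>>> jog_arm(
  increments=[
    {"tx": 4, "ty": 11, "tz": 0, "wx": -0.03, "wy": -0.04, "wz": -0.08, "gripper": 0.6},
    {"tx": 8, "ty": 23, "tz": 1, "wx": -0.06, "wy": -0.08, "wz": -0.16, "gripper": 0.6},
    {"tx": 12, "ty": 34, "tz": 1, "wx": -0.1, "wy": -0.12, "wz": -0.24, "gripper": 0.6},
    {"tx": 16, "ty": 46, "tz": 2, "wx": -0.13, "wy": -0.16, "wz": -0.32, "gripper": 0.6},
    {"tx": 19, "ty": 57, "tz": 2, "wx": -0.17, "wy": -0.2, "wz": -0.4, "gripper": 0.6},
  ],
)

```text
time: 17.03
position: [0.5546, 0.2021, 0.2007]
tool_rot: [2.493, 1.16, -0.552]
ft_force: [-0.0, -0.2, -0.5]
grip_width: 0.762
grip_force: 20.0
```

>>> jog_arm(
  increments=[
    {"tx": 0, "ty": 12, "tz": 2, "wx": -0.03, "wy": -0.04, "wz": -0.08, "gripper": 0.6},
    {"tx": -1, "ty": 24, "tz": 5, "wx": -0.06, "wy": -0.08, "wz": -0.16, "gripper": 0.6},
    {"tx": -2, "ty": 36, "tz": 7, "wx": -0.1, "wy": -0.12, "wz": -0.25, "gripper": 0.6},
    {"tx": -2, "ty": 48, "tz": 9, "wx": -0.13, "wy": -0.16, "wz": -0.33, "gripper": 0.6},
    {"tx": -3, "ty": 60, "tz": 11, "wx": -0.16, "wy": -0.2, "wz": -0.41, "gripper": 0.6},
  ],
)

```text
time: 17.45
position: [0.5967, 0.1594, 0.2005]
tool_rot: [2.019, 1.575, -0.76]
ft_force: [-0.0, -1.0, -0.8]
grip_width: 0.755
grip_force: 20.0
```

>>> jog_arm(
  increments=[
    {"tx": -5, "ty": 10, "tz": 5, "wx": -0.04, "wy": -0.05, "wz": -0.08, "gripper": 0.6},
    {"tx": -5, "ty": 10, "tz": 5, "wx": -0.04, "wy": -0.05, "wz": -0.08, "gripper": 0.6},
    {"tx": -5, "ty": 10, "tz": 5, "wx": -0.04, "wy": -0.05, "wz": -0.08, "gripper": 0.6},
    {"tx": -5, "ty": 10, "tz": 5, "wx": -0.04, "wy": -0.05, "wz": -0.08, "gripper": 0.6},
    {"tx": -5, "ty": 10, "tz": 5, "wx": -0.04, "wy": -0.05, "wz": -0.08, "gripper": 0.6},
  ],
)

```text
time: 17.87
position: [0.6044, 0.1502, 0.201]
tool_rot: [1.912, 1.632, -0.793]
ft_force: [-0.6, -0.3, -1.1]
grip_width: 0.755
grip_force: 20.0
```

```bash
python3 - <<'E'
from plan import *
np.set_printoptions(suppress=True,precision=3)
vision.get_image('side');vision.get_image('scene')
t,p,r,g,f=st();print(t,p,g,f);print(r-RL);print(ctrl.get_state()['joint_positions'])
E
```

```text
17.9667 [0.604 0.15  0.201] 0.7556207556675811 19.95840311050415
[[-0.001  0.001  0.004]
 [-0.002  0.004 -0.003]
 [-0.002  0.002  0.002]]
[-0.45   0.647 -0.236  1.259  0.665  1.856 -0.852]
```

```bash
python3 - <<'E'
from fit import *
w=pickle.load(open('wr.pkl','rb'));s=.7071;e=.02
b=(-.030,.035);u=(b[0]+.026*s,b[1]+.026*s);l=(b[0]-.0185*s,b[1]+.0185*s)
q=lambda p,r:np.array([(p[0],-e,p[1]),(p[0],e,p[1]),(r[0],e,r[1]),(r[0],-e,r[1])])
for y in (.03,):
    r=fit(w,[q(b,u),q(b,l)],[.5977,.0047,-1.731],.012,.1);print('rest',r, fit(w,[q(l,u)],[.5977,.0047,-1.731],.012,.1))
from plan import *
z=RL[:,2]; up=(X+Z)*.7071;seat=S+.0055*z
plan(T(RL,[.605,.15,.20]),[(T(RL,seat-.04*z+.004*up),30,.1)],1)
plan(T(RL,seat-.04*z+.004*up),[(T(RL,seat-.002*z+.003*up),9,.1)],1)
E
```

```text
rest (array([ 0.5976,  0.0023, -1.7241]), np.float64(-782.8674313579417)) (array([ 0.5983,  0.0007, -1.7468]), np.float64(-455.06678182198374))
0 [[1, 3, 26, np.float64(-0.0), np.float64(0.0), np.float64(0.0)], [1, 5, 51, np.float64(-0.0), np.float64(0.0), np.float64(0.0)], [2, 8, 77, np.float64(-0.0), np.float64(0.0), np.float64(0.0)], [2, 11, 103, np.float64(-0.0), np.float64(-0.0), np.float64(0.0)], [3, 13, 128, np.float64(-0.0), np.float64(-0.0), np.float64(-0.0)]]
1 [[1, 3, 26, np.float64(-0.0), np.float64(-0.0), np.float64(0.0)], [1, 3, 26, np.float64(0.0), np.float64(0.0), np.float64(0.0)], [1, 3, 26, np.float64(0.0), np.float64(0.0), np.float64(0.0)], [1, 3, 26, np.float64(0.0), np.float64(0.0), np.float64(0.0)], [1, 3, 26, np.float64(0.0), np.float64(0.0), np.float64(0.0)]]
end [0.6039 0.0427 0.0883] rot err 0.0
0 [[0, 0, 8, np.float64(-0.0), np.float64(0.0), np.float64(0.0)], [0, 0, 15, np.float64(-0.0), np.float64(0.0), np.float64(0.0)], [1, 0, 23, np.float64(-0.0), np.float64(0.0), np.float64(0.0)], [1, 0, 30, np.float64(-0.0), np.float64(-0.0), np.float64(0.0)], [1, 0, 38, np.float64(-0.0), np.float64(-0.0), np.float64(0.0)]]
1 [[0, 0, 0, np.float64(0.0), np.float64(0.0), np.float64(0.0)], [0, 0, 0, np.float64(0.0), np.float64(0.0), np.float64(0.0)], [0, 0, 0, np.float64(0.0), np.float64(0.0), np.float64(0.0)], [0, 0, 0, np.float64(0.0), np.float64(0.0), np.float64(0.0)], [0, 0, 0, np.float64(0.0), np.float64(0.0), np.float64(0.0)]]
end [0.5997 0.0166 0.0608] rot err 0.0
```

>>> jog_arm(
  increments=[
    {"tx": 1, "ty": 3, "tz": 26, "wx": 0, "wy": 0, "wz": 0, "gripper": 0.6},
    {"tx": 1, "ty": 5, "tz": 51, "wx": 0, "wy": 0, "wz": 0, "gripper": 0.6},
    {"tx": 1, "ty": 8, "tz": 77, "wx": 0, "wy": 0, "wz": 0, "gripper": 0.6},
    {"tx": 1, "ty": 11, "tz": 100, "wx": 0, "wy": 0, "wz": 0, "gripper": 0.6},
    {"tx": 1, "ty": 13, "tz": 115, "wx": 0, "wy": 0, "wz": 0, "gripper": 0.6},
  ],
)

```text
time: 18.38
position: [0.6043, 0.0654, 0.1175]
tool_rot: [1.91, 1.63, -0.798]
ft_force: [0.9, -1.7, -0.5]
grip_width: 0.754
grip_force: 20.0
```

>>> jog_arm(
  increments=[
    {"tx": 0, "ty": 1, "tz": 6, "wx": 0, "wy": 0, "wz": 0, "gripper": 0.6},
    {"tx": 0, "ty": 2, "tz": 15, "wx": 0, "wy": 0, "wz": 0, "gripper": 0.6},
    {"tx": 0, "ty": 3, "tz": 25, "wx": 0, "wy": 0, "wz": 0, "gripper": 0.6},
    {"tx": 0, "ty": 3, "tz": 35, "wx": 0, "wy": 0, "wz": 0, "gripper": 0.6},
    {"tx": 0, "ty": 3, "tz": 45, "wx": 0, "wy": 0, "wz": 0, "gripper": 0.6},
  ],
)

```text
time: 18.8
position: [0.6031, 0.0362, 0.0866]
tool_rot: [1.909, 1.634, -0.793]
ft_force: [0.2, 0.9, 0.2]
grip_width: 0.756
grip_force: 20.0
```

>>> jog_arm(
  increments=[
    {"tx": 0, "ty": 0, "tz": 10, "wx": 0, "wy": 0, "wz": 0, "gripper": 0.6},
    {"tx": 0, "ty": 0, "tz": 20, "wx": 0, "wy": 0, "wz": 0, "gripper": 0.6},
    {"tx": 0, "ty": 0, "tz": 25, "wx": 0, "wy": 0, "wz": 0, "gripper": 0.6},
    {"tx": 0, "ty": 0, "tz": 29, "wx": 0, "wy": 0, "wz": 0, "gripper": 0.6},
    {"tx": 0, "ty": 0, "tz": 32, "wx": 0, "wy": 0, "wz": 0, "gripper": 0.6},
  ],
)

```text
time: 19.22
position: [0.5992, 0.0131, 0.064]
tool_rot: [1.909, 1.633, -0.795]
ft_force: [0.1, 0.4, 0.7]
grip_width: 0.756
grip_force: 20.0
```

```bash
python3 - <<'E'
from plan import *
np.set_printoptions(suppress=True,precision=4)
for n in ('side','scene'):
    im=vision.get_image(n);cv2.imwrite(f'pics/lay_{n}.png',im['color'])
t,p,r,g,f=st();print(t,p,g,f,ctrl.get_state()['ft_force']);z=RL[:,2];up=(X+Z)*s
d=p-(S+.0055*z);print('n',d@z,'up',d@up,'Y',d@Y)
E
```

```text
19.3167 [0.5993 0.0131 0.0642] 0.7549892092963308 19.958406686782837 [-0.3495  1.2107 -0.5542]
n -0.0019128231912015805 up 0.007829817495917699 Y 0.00019007999999998436
```

>>> jog_arm(
  increments=[
    {"tx": 1, "ty": 0, "tz": 1, "wx": 0, "wy": 0, "wz": 0, "gripper": 0.6},
    {"tx": 2, "ty": 0, "tz": 2, "wx": 0, "wy": 0, "wz": 0, "gripper": 0.6},
    {"tx": 3, "ty": 0, "tz": 3, "wx": 0, "wy": 0, "wz": 0, "gripper": 0.6},
    {"tx": 3, "ty": 0, "tz": 3, "wx": 0, "wy": 0, "wz": 0, "gripper": 0.6},
    {"tx": 3, "ty": 0, "tz": 3, "wx": 0, "wy": 0, "wz": 0, "gripper": 0.6},
  ],
)

```text
time: 19.73
position: [0.6001, 0.0146, 0.0614]
tool_rot: [1.908, 1.633, -0.792]
ft_force: [0.1, 2.4, 5.2]
grip_width: 0.758
grip_force: 20.0
```

>>> jog_arm(
  increments=[
    {"tx": 0, "ty": 0, "tz": 0, "wx": 0, "wy": 0, "wz": 0, "gripper": 0.6},
    {"tx": 0, "ty": 0, "tz": 1, "wx": 0, "wy": 0, "wz": 0, "gripper": 0.6},
    {"tx": 0, "ty": 0, "tz": 1, "wx": 0, "wy": 0, "wz": 0, "gripper": 0.6},
    {"tx": 0, "ty": 0, "tz": 1, "wx": 0, "wy": 0, "wz": 0, "gripper": 0.6},
    {"tx": 0, "ty": 0, "tz": 1, "wx": 0, "wy": 0, "wz": 0, "gripper": 0.6},
  ],
)

```text
time: 20.15
position: [0.6001, 0.0145, 0.0614]
tool_rot: [1.908, 1.633, -0.791]
ft_force: [-0.4, 3.9, 8.4]
grip_width: 0.755
grip_force: 20.0
```

>>> jog_arm(
  increments=[
    {"tx": 1, "ty": 0, "tz": -1, "wx": 0, "wy": 0, "wz": 0, "gripper": 0.6},
    {"tx": 1, "ty": 0, "tz": -1, "wx": 0, "wy": 0, "wz": 0, "gripper": 0.78},
    {"tx": 1, "ty": 0, "tz": -1, "wx": 0, "wy": 0, "wz": 0, "gripper": 0.85},
    {"tx": 1, "ty": 0, "tz": -1, "wx": 0, "wy": 0, "wz": 0, "gripper": 1},
    {"tx": 1, "ty": 0, "tz": -1, "wx": 0, "wy": 0, "wz": 0, "gripper": 1},
  ],
)

```text
time: 20.57
position: [0.5992, 0.0137, 0.0589]
tool_rot: [1.909, 1.633, -0.796]
ft_force: [-0.4, -0.2, -0.3]
grip_width: 0.919
grip_force: 0.0
```

>>> jog_arm(
  increments=[
    {"tx": 0, "ty": 0, "tz": 0, "wx": 0, "wy": 0, "wz": 0, "gripper": 1},
    {"tx": 0, "ty": 0, "tz": 0, "wx": 0, "wy": 0, "wz": 0, "gripper": 1},
    {"tx": 0, "ty": 0, "tz": 0, "wx": 0, "wy": 0, "wz": 0, "gripper": 1},
    {"tx": 0, "ty": 0, "tz": 0, "wx": 0, "wy": 0, "wz": 0, "gripper": 1},
    {"tx": 0, "ty": 0, "tz": 0, "wx": 0, "wy": 0, "wz": 0, "gripper": 1},
  ],
)

```text
time: 20.98
position: [0.5994, 0.0141, 0.0593]
tool_rot: [1.909, 1.633, -0.795]
ft_force: [-0.5, 0.6, -0.3]
grip_width: 0.998
grip_force: 0.0
```

```bash
python3 - <<'E'
from plan import *
np.set_printoptions(suppress=True,precision=4)
vision.get_image('side')
t,p,r,g,f=st();print(t,p,g,f,ctrl.get_state()['ft_force']);z=RL[:,2];up=(X+Z)*s
d=p-(S+.0055*z);print('n',d@z,'up',d@up,'Y',d@Y)
print(r-RL)
# retreat, then swing to regrasp pre-pose: TCP 90 mm beyond upper edge along slope
c=T(RL,p)
mid=S+.0*z
# case top edge along 'up' is 28 mm from centre; final TCP = centre + 28*up -22*up
reg=S+(.028-.024)*up
w=[(T(RL,p-.11*z),30,.1),(T(RL,[.59,.08,.24]),32,.1),(T(RG,[.59,-.05,.24]),30,.1),(T(RG,reg+.09*up),32,.1)]
plan(c,w);print(reg)
E
```

```text
21.0333 [0.5995 0.0141 0.0594] 1.000617211788481 0.0 [-0.798   0.6732  0.5575]
n 0.0007606768377866343 up 0.003715092425515069 Y 0.0002280199999999627
[[-0.0035  0.0008  0.004 ]
 [-0.0029  0.0053 -0.004 ]
 [-0.0034  0.0011  0.0034]]
0 [[0, 0, -28, np.float64(-0.0), np.float64(0.0), np.float64(0.0)], [0, 0, -55, np.float64(-0.0), np.float64(0.0), np.float64(0.0)], [0, 0, -82, np.float64(-0.0), np.float64(-0.0), np.float64(0.0)], [0, 0, -110, np.float64(-0.0), np.float64(-0.0), np.float64(0.0)], [-21, -5, -126, np.float64(-0.0), np.float64(0.0), np.float64(0.0)]]
1 [[-20, -5, -15, np.float64(-0.0), np.float64(0.0), np.float64(0.0)], [-41, -10, -31, np.float64(-0.0), np.float64(-0.0), np.float64(0.0)], [-62, -15, -47, np.float64(-0.0), np.float64(-0.0), np.float64(0.0)], [-66, -14, -42, np.float64(0.06), np.float64(0.06), np.float64(0.06)], [-70, -13, -38, np.float64(0.12), np.float64(0.12), np.float64(0.12)]]
2 [[-5, 2, 4, np.float64(0.05), np.float64(0.05), np.float64(0.05)], [-10, 4, 7, np.float64(0.11), np.float64(0.11), np.float64(0.11)], [-14, 6, 11, np.float64(0.17), np.float64(0
[... 898 characters left out ...]
float64(0.06)], [-1, 10, -7, np.float64(0.11), np.float64(0.11), np.float64(0.11)], [-2, 16, -10, np.float64(0.17), np.float64(0.17), np.float64(0.17)], [-3, 21, -13, np.float64(0.23), np.float64(0.23), np.float64(0.23)], [-2, 35, 11, np.float64(0.23), np.float64(0.23), np.float64(0.23)]]
6 [[-1, 19, 21, np.float64(-0.0), np.float64(-0.0), np.float64(-0.0)], [-1, 38, 42, np.float64(-0.0), np.float64(-0.0), np.float64(-0.0)], [-1, 57, 63, np.float64(-0.0), np.float64(-0.0), np.float64(-0.0)], [-1, 57, 63, np.float64(-0.0), np.float64(-0.0), np.float64(-0.0)], [-1, 57, 63, np.float64(-0.0), np.float64(-0.0), np.float64(-0.0)]]
end [ 0.5899 -0.0447  0.1272] rot err 0.0014
[0.5999 0.0183 0.064 ]
```

>>> jog_arm(
  increments=[
    {"tx": 0, "ty": 0, "tz": -20, "wx": 0, "wy": 0, "wz": 0, "gripper": 1},
    {"tx": 0, "ty": 0, "tz": -50, "wx": 0, "wy": 0, "wz": 0, "gripper": 1},
    {"tx": 0, "ty": 0, "tz": -80, "wx": 0, "wy": 0, "wz": 0, "gripper": 1},
    {"tx": 0, "ty": 0, "tz": -110, "wx": 0, "wy": 0, "wz": 0, "gripper": 1},
    {"tx": -21, "ty": -5, "tz": -126, "wx": 0, "wy": 0, "wz": 0, "gripper": 1},
  ],
)

```text
time: 21.45
position: [0.6059, 0.0945, 0.1617]
tool_rot: [1.905, 1.643, -0.792]
ft_force: [-0.9, -0.6, -0.1]
grip_width: 0.997
grip_force: 0.0
```

>>> jog_arm(
  increments=[
    {"tx": -20, "ty": -5, "tz": -15, "wx": 0, "wy": 0, "wz": 0, "gripper": 1},
    {"tx": -41, "ty": -10, "tz": -31, "wx": 0, "wy": 0, "wz": 0, "gripper": 1},
    {"tx": -62, "ty": -15, "tz": -47, "wx": 0, "wy": 0, "wz": 0, "gripper": 1},
    {"tx": -66, "ty": -14, "tz": -42, "wx": 0.06, "wy": 0.06, "wz": 0.06, "gripper": 1},
    {"tx": -70, "ty": -13, "tz": -38, "wx": 0.12, "wy": 0.12, "wz": 0.12, "gripper": 1},
  ],
)

```text
time: 21.87
position: [0.5893, 0.0716, 0.2409]
tool_rot: [2.156, 1.556, -0.751]
ft_force: [0.5, -0.8, -0.5]
grip_width: 1.004
grip_force: 0.0
```

>>> jog_arm(
  increments=[
    {"tx": -5, "ty": 2, "tz": 4, "wx": 0.05, "wy": 0.05, "wz": 0.05, "gripper": 1},
    {"tx": -10, "ty": 4, "tz": 7, "wx": 0.11, "wy": 0.11, "wz": 0.11, "gripper": 1},
    {"tx": -14, "ty": 6, "tz": 11, "wx": 0.17, "wy": 0.17, "wz": 0.17, "gripper": 1},
    {"tx": -19, "ty": 8, "tz": 14, "wx": 0.23, "wy": 0.23, "wz": 0.23, "gripper": 1},
    {"tx": -23, "ty": 10, "tz": 18, "wx": 0.28, "wy": 0.28, "wz": 0.28, "gripper": 1},
  ],
)

```text
time: 22.28
position: [0.5903, 0.0369, 0.2402]
tool_rot: [2.717, 1.279, -0.628]
ft_force: [0.2, -0.4, 0.0]
grip_width: 1.003
grip_force: 0.0
```

>>> jog_arm(
  increments=[
    {"tx": -5, "ty": 4, "tz": 1, "wx": 0.06, "wy": 0.06, "wz": 0.06, "gripper": 1},
    {"tx": -9, "ty": 8, "tz": 3, "wx": 0.12, "wy": 0.12, "wz": 0.12, "gripper": 1},
    {"tx": -14, "ty": 12, "tz": 4, "wx": 0.18, "wy": 0.18, "wz": 0.18, "gripper": 1},
    {"tx": -18, "ty": 16, "tz": 6, "wx": 0.23, "wy": 0.23, "wz": 0.23, "gripper": 1},
    {"tx": -23, "ty": 20, "tz": 7, "wx": 0.29, "wy": 0.29, "wz": 0.29, "gripper": 1},
  ],
)

```text
time: 22.7
position: [0.5898, 0.0067, 0.2402]
tool_rot: [-2.777, -0.74, 0.369]
ft_force: [0.1, 0.7, -1.3]
grip_width: 0.997
grip_force: 0.0
```

>>> jog_arm(
  increments=[
    {"tx": -3, "ty": 5, "tz": -1, "wx": 0.06, "wy": 0.06, "wz": 0.06, "gripper": 1},
    {"tx": -6, "ty": 11, "tz": -2, "wx": 0.12, "wy": 0.12, "wz": 0.12, "gripper": 1},
    {"tx": -9, "ty": 16, "tz": -3, "wx": 0.17, "wy": 0.17, "wz": 0.17, "gripper": 1},
    {"tx": -12, "ty": 21, "tz": -4, "wx": 0.23, "wy": 0.23, "wz": 0.23, "gripper": 1},
    {"tx": -16, "ty": 26, "tz": -5, "wx": 0.29, "wy": 0.29, "wz": 0.29, "gripper": 1},
  ],
)

```text
time: 23.12
position: [0.5898, -0.0249, 0.2403]
tool_rot: [-2.58, -0.197, 0.106]
ft_force: [-0.8, -0.1, 0.1]
grip_width: 0.996
grip_force: 0.0
```

>>> jog_arm(
  increments=[
    {"tx": 0, "ty": 5, "tz": -3, "wx": 0.06, "wy": 0.06, "wz": 0.06, "gripper": 1},
    {"tx": -1, "ty": 10, "tz": -7, "wx": 0.11, "wy": 0.11, "wz": 0.11, "gripper": 1},
    {"tx": -2, "ty": 16, "tz": -10, "wx": 0.17, "wy": 0.17, "wz": 0.17, "gripper": 1},
    {"tx": -3, "ty": 21, "tz": -13, "wx": 0.23, "wy": 0.23, "wz": 0.23, "gripper": 1},
    {"tx": -3, "ty": 21, "tz": -13, "wx": 0.23, "wy": 0.23, "wz": 0.23, "gripper": 1},
  ],
)

```text
time: 23.53
position: [0.588, -0.0544, 0.2375]
tool_rot: [-2.354, 0.198, -0.076]
ft_force: [-0.2, -0.7, -0.7]
grip_width: 1.0
grip_force: 0.0
```

```bash
python3 - <<'E'
from plan import *
import pickle
np.set_printoptions(suppress=True,precision=4)
I={n:vision.get_image(n) for n in('side','scene','wrist')};pickle.dump(I,open('rg.pkl','wb'))
t,p,r,g,f=st();print(t,p,g,f);print(r-RG);print(ctrl.get_state()['joint_positions'])
up=(X+Z)*s;n=(Z-X)*s
def box():
    return np.array([S+a*.028*up+b*.033*Y+.009*n for a,b in((-1,-1),(1,-1),(1,1),(-1,1))])
a=I['side'];b=I['scene'];w=I['wrist']
def crop(im,x0,x1,y0,y1,sz):
    S_=sz[0]/(x1-x0);k=cv2.resize(im['color'][y0:y1,x0:x1],sz,interpolation=cv2.INTER_CUBIC)
    cv2.polylines(k,[np.int32((proj(im,box())-[x0,y0]+.5)*[S_,sz[1]/(y1-y0)])],True,(0,0,255),1);return k
P=np.zeros((600,800,3),np.uint8);P[:300,:400]=crop(a,315,395,205,265,(400,300));P[:300,400:]=crop(b,325,405,215,275,(400,300))
P[300:,:400]=crop(w,0,640,0,480,(400,300));cv2.imwrite('pics/rg.png',P)
E
```

```text
23.6833 [ 0.5909 -0.0482  0.2408] 1.0002824570278426 0.0
[[ 0.0012  0.0061 -0.0044]
 [ 0.0074 -0.0043 -0.0027]
 [ 0.002   0.0033 -0.0033]]
[ 0.4839  0.3316 -0.0258  1.6162 -0.73    1.5037 -1.0942]
```

View pics/rg.png

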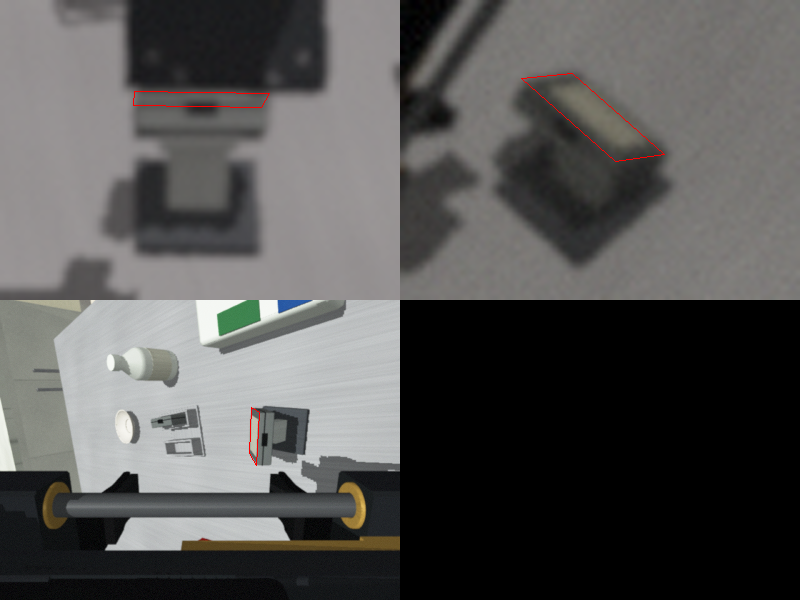

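The case lies on the rest at its seat and the overlay matches in all three views. This is the tenth and last picture, so I continue numerically with the regrasp at the upper edge.

```bash
cat >> plan.py <<'E'
def meas(n=4):
    ps,rs=[],[]
    for i in range(n):
        vision.get_image('wrist');x=ctrl.get_state();ps.append(x['position']);rs.append(x['tool_rot'])
    return T(R.from_rotvec(rs).mean().as_matrix(),np.mean(ps,0)),np.std(ps,0)*1e3,x
E
python3 - <<'E'
from plan import *
c,sd,x=meas();print(c[:3,3],sd)
up=(X+Z)*s;reg=S+.006*up
plan(c,[(T(RG,reg+.08*up),32,.1)],1);b=np.load('cmd.npy');plan(b,[(T(RG,reg+.03*up),25,.1),(T(RG,reg),10,.1)],1)
E
```

```text
[ 0.59138665 -0.04720219  0.24104021] [0.06462363 0.11516545 0.11440181]
0 [[-1, 20, 23, np.float64(0.0), np.float64(0.0), np.float64(0.0)], [-1, 39, 45, np.float64(0.0), np.float64(0.0), np.float64(0.0)], [-2, 59, 68, np.float64(0.0), np.float64(0.0), np.float64(0.01)], [-2, 78, 90, np.float64(0.0), np.float64(0.0), np.float64(0.01)], [-2, 78, 90, np.float64(0.0), np.float64(0.0), np.float64(0.01)]]
end [ 0.5909 -0.0391  0.1222] rot err 0.0064
0 [[0, 0, 17, np.float64(0.0), np.float64(0.0), np.float64(-0.0)], [0, 0, 33, np.float64(0.0), np.float64(0.0), np.float64(-0.0)], [0, 0, 50, np.float64(0.0), np.float64(0.0), np.float64(-0.0)], [0, 0, 58, np.float64(0.0), np.float64(0.0), np.float64(-0.0)], [0, 0, 65, np.float64(0.0), np.float64(0.0), np.float64(-0.0)]]
1 [[0, 0, 8, np.float64(0.0), np.float64(0.0), np.float64(-0.0)], [0, 0, 15, np.float64(0.0), np.float64(0.0), np.float64(-0.0)], [0, 0, 15, np.float64(0.0), np.float64(0.0), np.float64(-0.0)], [0, 0, 15, np.float64(0.0), np.float64(0.0), np.float64(-0.0)], [0, 0, 15, np.float64(0.0), np.float64(0.0), np.float64(-0.0)]]
end [0.5996 0.0166 0.0654] rot err 0.0064
```

>>> jog_arm(
  increments=[
    {"tx": -1, "ty": 20, "tz": 23, "wx": 0, "wy": 0, "wz": 0, "gripper": 0.42},
    {"tx": -1, "ty": 39, "tz": 45, "wx": 0, "wy": 0, "wz": 0, "gripper": 0.42},
    {"tx": -2, "ty": 59, "tz": 68, "wx": 0, "wy": 0, "wz": 0, "gripper": 0.42},
    {"tx": -2, "ty": 78, "tz": 90, "wx": 0, "wy": 0, "wz": 0.01, "gripper": 0.42},
    {"tx": -2, "ty": 78, "tz": 90, "wx": 0, "wy": 0, "wz": 0.01, "gripper": 0.42},
  ],
)

```text
time: 24.3
position: [0.5869, -0.0384, 0.1158]
tool_rot: [-2.352, 0.196, -0.06]
ft_force: [-1.4, 0.4, -0.7]
grip_width: 0.707
grip_force: 0.0
```

>>> jog_arm(
  increments=[
    {"tx": 0, "ty": 0, "tz": 0, "wx": 0, "wy": 0, "wz": 0, "gripper": 0.42},
    {"tx": 0, "ty": 0, "tz": 0, "wx": 0, "wy": 0, "wz": 0, "gripper": 0.42},
    {"tx": 0, "ty": 0, "tz": 0, "wx": 0, "wy": 0, "wz": 0, "gripper": 0.42},
    {"tx": 0, "ty": 0, "tz": 10, "wx": 0, "wy": 0, "wz": 0, "gripper": 0.42},
    {"tx": 0, "ty": 0, "tz": 20, "wx": 0, "wy": 0, "wz": 0, "gripper": 0.42},
  ],
)

```text
time: 24.72
position: [0.5935, -0.0275, 0.1085]
tool_rot: [-2.355, 0.194, -0.077]
ft_force: [-0.4, 0.7, 0.3]
grip_width: 0.428
grip_force: 0.0
```

```bash
python3 - <<'E'
from plan import *
c,sd,x=meas(3);print(c[:3,3],sd,x['ft_force'],x['grip_width'])
n=(Z-X)*s;up=(X+Z)*s;d=c[:3,3]-S;print('n',d@n,'up',d@up,'Y',d@Y);print((c[:3,:3]-RG).round(4))
E
```

```text
[ 0.59175721 -0.02478641  0.10662024] [0.21658834 0.42373802 0.15663235] [-0.31499034  0.35565696  0.14593597] 0.4238810758043394
n -0.0008890766684892704 up 0.06512299732751534 Y -0.001213278037133712
[[-0.0001 -0.0053 -0.0049]
 [-0.0003 -0.0013 -0.0014]
 [-0.0068  0.0022 -0.0021]]
```

>>> jog_arm(
  increments=[
    {"tx": 0, "ty": -1, "tz": 12, "wx": 0, "wy": 0, "wz": 0, "gripper": 0.42},
    {"tx": 0, "ty": -1, "tz": 25, "wx": 0, "wy": 0, "wz": 0, "gripper": 0.42},
    {"tx": 0, "ty": -1, "tz": 37, "wx": 0, "wy": 0, "wz": 0, "gripper": 0.42},
    {"tx": 0, "ty": -1, "tz": 44, "wx": 0, "wy": 0, "wz": 0, "gripper": 0.42},
    {"tx": 0, "ty": -1, "tz": 50, "wx": 0, "wy": 0, "wz": 0, "gripper": 0.42},
  ],
)

```text
time: 25.28
position: [0.5972, 0.0102, 0.0711]
tool_rot: [-2.353, 0.194, -0.069]
ft_force: [0.0, -0.2, 0.3]
grip_width: 0.416
grip_force: 0.0
```

>>> jog_arm(
  increments=[
    {"tx": 0, "ty": 0, "tz": 4, "wx": 0, "wy": 0, "wz": 0, "gripper": 0.42},
    {"tx": 0, "ty": 0, "tz": 9, "wx": 0, "wy": 0, "wz": 0, "gripper": 0.42},
    {"tx": 0, "ty": 0, "tz": 9, "wx": 0, "wy": 0, "wz": 0, "gripper": 0.42},
    {"tx": 0, "ty": 0, "tz": 9, "wx": 0, "wy": 0, "wz": 0, "gripper": 0.42},
    {"tx": 0, "ty": 0, "tz": 9, "wx": 0, "wy": 0, "wz": 0, "gripper": 0.42},
  ],
)

```text
time: 25.7
position: [0.5991, 0.0142, 0.0662]
tool_rot: [-2.354, 0.196, -0.073]
ft_force: [0.3, -0.1, 0.5]
grip_width: 0.419
grip_force: 0.0
```

>>> jog_arm(
  increments=[
    {"tx": 0, "ty": 0, "tz": 0, "wx": 0, "wy": 0, "wz": 0, "gripper": 0.3},
    {"tx": 0, "ty": 0, "tz": 0, "wx": 0, "wy": 0, "wz": 0, "gripper": 0.2},
    {"tx": 0, "ty": 0, "tz": 0, "wx": 0, "wy": 0, "wz": 0, "gripper": 0.1},
    {"tx": 0, "ty": 0, "tz": 0, "wx": 0, "wy": 0, "wz": 0, "gripper": 0.1},
    {"tx": 0, "ty": 0, "tz": 0, "wx": 0, "wy": 0, "wz": 0, "gripper": 0.1},
  ],
  grip_force=30,
)

```text
time: 26.12
position: [0.5992, 0.0153, 0.0671]
tool_rot: [-2.352, 0.194, -0.073]
ft_force: [0.0, 1.3, 4.8]
grip_width: 0.2
grip_force: 29.9
```

```bash
python3 - <<'E'
from plan import *
c,sd,x=meas(3);print(c[:3,3],sd,x['ft_force'],x['grip_width'],x['grip_force'])
n=(Z-X)*s;up=(X+Z)*s;d=c[:3,3]-S;print('n',d@n,'up',d@up,'Y',d@Y)
E
```

```text
[0.59920757 0.01531241 0.06702891] [0.00414539 0.00944175 0.00333044] [0.05841209 1.02127568 5.46633967] 0.20223297425797956 29.935306012630463
n -5.288886640446059e-05 up 0.008296207437296635 Y -0.00025404477378207193
```

```bash
python3 - <<'E'
from fit import *
w=pickle.load(open('wc.pkl','rb'));I=pickle.load(open('rg.pkl','rb'))
sl=lambda x:[rect(x,0,.024,.08,.031),rect(x,0,.032,.088,.031)]
case=np.array([(.019,-.033,.062),(.037,-.033,.062),(.037,.033,.062),(.019,.033,.062)])
M={'A':sl(-.028),'B':sl(-.028)+sl(.028)[1:]+[case],'C':sl(-.028)+sl(.028)[1:]+[case,rect(0,0,.1,.092,.002)],'D':[case]}
for k,v in M.items():
    print(k,'wc',*fit(w,v,[.602,.2386,.049],.012,.08))
print('rgw',*fit(I['wrist'],M['B'],[.602,.2386,.049],.012,.08))
print('scene',*fit(I['scene'],M['C'],[.602,.2386,.049],.01,.06))
print('side',*fit(I['side'],M['C'],[.602,.2386,.049],.01,.06))
from plan import *
yaw=.045;fx=np.array([np.cos(yaw),np.sin(yaw),0]);RS=frame(fx,-Z)
c=T(RG,[.5992,.0153,.067])
plan(c,[(T(RG,[.5992,.0153,.12]),14,.1),(T(RG,[.599,.02,.20]),28,.1),(T(RS,[.574,.19,.20]),30,.1)],0)
E
```

```text
A wc [0.6007 0.2386 0.034 ] -738.8558424673623
B wc [0.5997 0.2392 0.0595] -1577.0978822098634
C wc [0.5995 0.2392 0.0578] -1852.037634865036
D wc [0.5996 0.2401 0.0517] -538.0540907695917
rgw [0.6009 0.2379 0.0672] -1625.4831634872874
scene [0.6037 0.2404 0.0581] -1431.7445719170003
side [0.5995 0.234  0.0222] -1430.5977116233798
0 [[0, -9, -9, np.float64(-0.0), np.float64(0.0), np.float64(-0.0)], [0, -19, -19, np.float64(-0.0), np.float64(-0.0), np.float64(-0.0)], [0, -28, -28, np.float64(-0.0), np.float64(-0.0), np.float64(-0.0)], [0, -37, -37, np.float64(-0.0), np.float64(-0.0), np.float64(-0.0)], [0, -57, -55, np.float64(-0.0), np.float64(0.0), np.float64(-0.0)]]
1 [[-1, -20, -18, np.float64(-0.0), np.float64(-0.0), np.float64(-0.0)], [-1, -40, -36, np.float64(-0.0), np.float64(-0.0), np.float64(-0.0)], [-4, -46, -30, np.float64(-0.03), np.float64(-0.04), np.float64(-0.09)], [-6, -52, -24, np.float64(-0.06), np.float64(-0.07), np.float64(-0.18)], [-9, -59, -17, np.float64(-0.09), np.float64(-0.11), np.float64(-0.26)]]
2 [[-1, -7, 5, np.float64(-0.03), np.float64(-0.04), np.float
[... 705 characters left out ...]
04), np.float64(-0.08)], [15, -10, 5, np.float64(-0.06), np.float64(-0.07), np.float64(-0.17)], [22, -15, 7, np.float64(-0.09), np.float64(-0.11), np.float64(-0.26)], [29, -20, 10, np.float64(-0.11), np.float64(-0.15), np.float64(-0.35)], [36, -25, 12, np.float64(-0.14), np.float64(-0.18), np.float64(-0.44)]]
5 [[9, -2, 1, np.float64(-0.03), np.float64(-0.04), np.float64(-0.08)], [9, -2, 1, np.float64(-0.03), np.float64(-0.04), np.float64(-0.08)], [9, -2, 1, np.float64(-0.03), np.float64(-0.04), np.float64(-0.08)], [9, -2, 1, np.float64(-0.03), np.float64(-0.04), np.float64(-0.08)], [9, -2, 1, np.float64(-0.03), np.float64(-0.04), np.float64(-0.08)]]
end [0.5737 0.19   0.1995] rot err 0.0052
```

>>> jog_arm(
  increments=[
    {"tx": 0, "ty": -5, "tz": -5, "wx": 0, "wy": 0, "wz": 0, "gripper": 0.1},
    {"tx": 0, "ty": -12, "tz": -12, "wx": 0, "wy": 0, "wz": 0, "gripper": 0.1},
    {"tx": 0, "ty": -22, "tz": -22, "wx": 0, "wy": 0, "wz": 0, "gripper": 0.1},
    {"tx": 0, "ty": -37, "tz": -37, "wx": 0, "wy": 0, "wz": 0, "gripper": 0.1},
    {"tx": 0, "ty": -57, "tz": -55, "wx": 0, "wy": 0, "wz": 0, "gripper": 0.1},
  ],
)

```text
time: 26.68
position: [0.5987, 0.0158, 0.1452]
tool_rot: [-2.354, 0.197, -0.069]
ft_force: [0.9, 0.3, 0.1]
grip_width: 0.204
grip_force: 29.9
```

>>> jog_arm(
  increments=[
    {"tx": -1, "ty": -20, "tz": -18, "wx": 0, "wy": 0, "wz": 0, "gripper": 0.1},
    {"tx": -1, "ty": -40, "tz": -36, "wx": 0, "wy": 0, "wz": 0, "gripper": 0.1},
    {"tx": -4, "ty": -46, "tz": -30, "wx": -0.03, "wy": -0.04, "wz": -0.09, "gripper": 0.1},
    {"tx": -6, "ty": -52, "tz": -24, "wx": -0.06, "wy": -0.07, "wz": -0.18, "gripper": 0.1},
    {"tx": -9, "ty": -59, "tz": -17, "wx": -0.09, "wy": -0.11, "wz": -0.26, "gripper": 0.1},
  ],
)

```text
time: 27.1
position: [0.5962, 0.0459, 0.2006]
tool_rot: [-2.456, -0.169, -0.064]
ft_force: [0.5, -0.6, -0.7]
grip_width: 0.202
grip_force: 29.9
```

>>> jog_arm(
  increments=[
    {"tx": -1, "ty": -7, "tz": 5, "wx": -0.03, "wy": -0.04, "wz": -0.09, "gripper": 0.1},
    {"tx": -1, "ty": -14, "tz": 11, "wx": -0.06, "wy": -0.07, "wz": -0.18, "gripper": 0.1},
    {"tx": -1, "ty": -21, "tz": 17, "wx": -0.09, "wy": -0.11, "wz": -0.27, "gripper": 0.1},
    {"tx": -2, "ty": -28, "tz": 22, "wx": -0.12, "wy": -0.14, "wz": -0.36, "gripper": 0.1},
    {"tx": -2, "ty": -35, "tz": 28, "wx": -0.15, "wy": -0.18, "wz": -0.44, "gripper": 0.1},
  ],
)

```text
time: 27.52
position: [0.5893, 0.0912, 0.2001]
tool_rot: [-2.525, -0.809, -0.046]
ft_force: [-0.2, -0.3, -1.2]
grip_width: 0.2
grip_force: 29.9
```

>>> jog_arm(
  increments=[
    {"tx": 4, "ty": -7, "tz": 4, "wx": -0.03, "wy": -0.04, "wz": -0.09, "gripper": 0.1},
    {"tx": 7, "ty": -14, "tz": 9, "wx": -0.06, "wy": -0.07, "wz": -0.18, "gripper": 0.1},
    {"tx": 11, "ty": -21, "tz": 13, "wx": -0.09, "wy": -0.11, "wz": -0.27, "gripper": 0.1},
    {"tx": 15, "ty": -28, "tz": 17, "wx": -0.12, "wy": -0.15, "wz": -0.36, "gripper": 0.1},
    {"tx": 18, "ty": -35, "tz": 21, "wx": -0.15, "wy": -0.18, "wz": -0.45, "gripper": 0.1},
  ],
)

```text
time: 27.93
position: [0.5829, 0.1363, 0.2004]
tool_rot: [-2.454, -1.485, -0.03]
ft_force: [-0.3, 0.0, -0.6]
grip_width: 0.207
grip_force: 29.9
```

>>> jog_arm(
  increments=[
    {"tx": 8, "ty": -5, "tz": 3, "wx": -0.03, "wy": -0.04, "wz": -0.08, "gripper": 0.1},
    {"tx": 15, "ty": -10, "tz": 5, "wx": -0.06, "wy": -0.07, "wz": -0.17, "gripper": 0.1},
    {"tx": 22, "ty": -15, "tz": 7, "wx": -0.09, "wy": -0.11, "wz": -0.26, "gripper": 0.1},
    {"tx": 29, "ty": -20, "tz": 10, "wx": -0.11, "wy": -0.15, "wz": -0.35, "gripper": 0.1},
    {"tx": 36, "ty": -25, "tz": 12, "wx": -0.14, "wy": -0.18, "wz": -0.44, "gripper": 0.1},
  ],
)

```text
time: 28.35
position: [0.5766, 0.1814, 0.1999]
tool_rot: [-2.227, -2.142, 0.001]
ft_force: [-0.0, 0.8, -0.8]
grip_width: 0.204
grip_force: 29.9
```

>>> jog_arm(
  increments=[
    {"tx": 9, "ty": -2, "tz": 1, "wx": -0.03, "wy": -0.04, "wz": -0.08, "gripper": 0.1},
    {"tx": 9, "ty": -2, "tz": 1, "wx": -0.03, "wy": -0.04, "wz": -0.08, "gripper": 0.1},
    {"tx": 9, "ty": -2, "tz": 1, "wx": -0.03, "wy": -0.04, "wz": -0.08, "gripper": 0.1},
    {"tx": 9, "ty": -2, "tz": 1, "wx": -0.03, "wy": -0.04, "wz": -0.08, "gripper": 0.1},
    {"tx": 9, "ty": -2, "tz": 1, "wx": -0.03, "wy": -0.04, "wz": -0.08, "gripper": 0.1},
  ],
)

```text
time: 28.77
position: [0.5756, 0.1875, 0.1982]
tool_rot: [-2.181, -2.254, 0.012]
ft_force: [-0.7, -0.9, -0.3]
grip_width: 0.205
grip_force: 29.9
```

```bash
python3 - <<'E'
from plan import *
from fit import fit,FILE,rect
import pickle
np.set_printoptions(suppress=True,precision=4)
c,sd,x=meas(3);print(c[:3,3],sd,x['ft_force'],x['grip_width'],x['grip_force'],x['time']);print(c[:3,:3])
w=vision.get_image('wrist');pickle.dump(w,open('wh.pkl','wb'))
sc=vision.get_image('scene');sd=vision.get_image('side')
for n in('wrist','scene','side'): print(n,[(np.round(d['bbox'],1).tolist(),round(d['conf'],2)) for d in vision.spot_in(n,'case')][:3])
# case bottom corners predicted in the pictures
C=c[:3,3]+c[:3,:3]@[0,0,.008]
for n,i in(('wrist',w),('scene',sc),('side',sd)): 
    P=np.array([C+c[:3,:3]@[a*.033,b*.009,d*.028] for a in(-1,1) for b in(-1,1) for d in(-1,1)]);q=proj(i,P);print(n,'pred bbox',q.min(0).round(1),q.max(0).round(1))
E
```

```text
[0.5754 0.1879 0.198 ] [0.1044 0.2691 0.0619] [ 0.5882 -0.6344 -0.3986] 0.20341629236894804 29.909124970436096 28.9167
[[-0.0337  0.9994 -0.0091]
 [ 0.9994  0.0337 -0.0021]
 [-0.0018 -0.0092 -1.    ]]
wrist [([300.0, 204.8, 350.4, 386.1], 0.8)]
scene [([385.0, 154.1, 402.0, 176.8], 0.8)]
side [([330.1, 136.5, 341.5, 168.2], 0.81)]
wrist pred bbox [302.7 206.8] [354.2 399.9]
scene pred bbox [384.2 145.1] [407.3 179.9]
side pred bbox [329.8 134.6] [341.6 166.5]
```

```bash
python3 - <<'E'
from fit import *
from plan import *
np.set_printoptions(suppress=True,precision=4)
w=pickle.load(open('wh.pkl','rb'))
c=T(R.from_matrix([[-.0337,.9994,-.0091],[.9994,.0337,-.0021],[-.0018,-.0092,-1.]]).as_matrix(),[.5754,.1879,.198])
g=cv2.GaussianBlur(cv2.cvtColor(w['color'],cv2.COLOR_BGR2GRAY),(0,0),1).astype(float);gx,gy=cv2.Sobel(g,cv2.CV_64F,1,0),cv2.Sobel(g,cv2.CV_64F,0,1)
def segs(p):
    dy,dz,ro,dx=p;r=R.from_rotvec([ro,0,0]).as_matrix();k=lambda x,y,z:c[:3,3]+c[:3,:3]@(r@np.array([x,y,z-0])+[dx,dy,dz])
    a=[k(.033,-.009,.005),k(.033,-.009,.028),k(.033,.009,.028),k(.033,.009,.005)]
    return proj(w,np.array(a))
def sc(p):
    q=segs(p);t=0
    for a,b in zip(q[:-1],q[1:]):
        d=b-a;n=np.array([-d[1],d[0]])/np.hypot(*d);m=a+np.linspace(.05,.95,30)[:,None]*d
        t-=np.minimum(abs(map_coordinates(gx,m[:,::-1].T,order=1)*n[0]+map_coordinates(gy,m[:,::-1].T,order=1)*n[1]),200).mean()
    return t
from scipy.optimize import differential_evolution as D
for sd in(1,2):
    r=D(sc,[(-.006,.006),(.0,.016),(-.15,.15),(-.006,.006)],seed=sd,maxiter=150);print('dy dz roll dx',r.x,r.fun,segs(r.x).round(0).tolist())
sl=lambda x:[rect(x,0,.032,.088,.031)]
print(*fit(w,sl(-.028)+sl(.028)+[rect(0,0,.1,.092,.002)],[.6,.239,.055],.01,.06))
E
```

```text
dy dz roll dx [-0.001   0.0133 -0.06    0.0022] -411.32547121726316 [[306.0, 209.0], [311.0, 200.0], [347.0, 201.0], [347.0, 209.0]]
dy dz roll dx [-0.0009  0.0126 -0.0484  0.0023] -410.5698538361858 [[306.0, 209.0], [310.0, 200.0], [347.0, 201.0], [347.0, 209.0]]
[0.6006 0.2361 0.0479] -761.0469729171641
```

```bash
python3 - <<'E'
from plan import *
c=T(np.linalg.svd(np.array([[-.0337,.9994,-.0091],[.9994,.0337,-.0021],[-.0018,-.0092,-1.]]))[0]@np.linalg.svd(np.array([[-.0337,.9994,-.0091],[.9994,.0337,-.0021],[-.0018,-.0092,-1.]]))[2],[.5754,.1879,.198])
y=.052;RS=frame(np.array([np.cos(y),np.sin(y),0]),-Z)
plan(c,[(T(RS,[.573,.237,.15]),25,.1),(T(RS,[.573,.237,.09]),25,.1)],1)
E
```

```text
0 [[16, 0, 16, np.float64(-0.0), np.float64(0.0), np.float64(-0.01)], [33, 0, 32, np.float64(-0.01), np.float64(0.0), np.float64(-0.01)], [49, 0, 48, np.float64(-0.01), np.float64(0.0), np.float64(-0.02)], [49, 0, 68, np.float64(-0.01), np.float64(0.0), np.float64(-0.02)], [49, 0, 88, np.float64(-0.01), np.float64(0.0), np.float64(-0.02)]]
1 [[0, 0, 20, np.float64(0.0), np.float64(0.0), np.float64(0.0)], [0, 0, 20, np.float64(0.0), np.float64(0.0), np.float64(0.0)], [0, 0, 20, np.float64(0.0), np.float64(0.0), np.float64(0.0)], [0, 0, 20, np.float64(0.0), np.float64(0.0), np.float64(0.0)], [0, 0, 20, np.float64(0.0), np.float64(0.0), np.float64(0.0)]]
end [0.573  0.2367 0.0899] rot err 0.0025
```

>>> jog_arm(
  increments=[
    {"tx": 16, "ty": 0, "tz": 16, "wx": 0, "wy": 0, "wz": -0.01, "gripper": 0.1},
    {"tx": 33, "ty": 0, "tz": 32, "wx": -0.01, "wy": 0, "wz": -0.01, "gripper": 0.1},
    {"tx": 49, "ty": 0, "tz": 48, "wx": -0.01, "wy": 0, "wz": -0.02, "gripper": 0.1},
    {"tx": 49, "ty": 0, "tz": 68, "wx": -0.01, "wy": 0, "wz": -0.02, "gripper": 0.1},
    {"tx": 49, "ty": 0, "tz": 88, "wx": -0.01, "wy": 0, "wz": -0.02, "gripper": 0.1},
  ],
)

```text
time: 29.63
position: [0.5717, 0.2407, 0.1096]
tool_rot: [2.152, 2.286, 0.002]
ft_force: [0.8, -1.5, -1.0]
grip_width: 0.209
grip_force: 29.9
```

>>> jog_arm(
  increments=[
    {"tx": 0, "ty": 0, "tz": 10, "wx": 0, "wy": 0, "wz": 0, "gripper": 0.1},
    {"tx": 0, "ty": 0, "tz": 20, "wx": 0, "wy": 0, "wz": 0, "gripper": 0.1},
    {"tx": 0, "ty": 0, "tz": 20, "wx": 0, "wy": 0, "wz": 0, "gripper": 0.1},
    {"tx": 0, "ty": 0, "tz": 20, "wx": 0, "wy": 0, "wz": 0, "gripper": 0.1},
    {"tx": 0, "ty": 0, "tz": 20, "wx": 0, "wy": 0, "wz": 0, "gripper": 0.1},
  ],
)

```text
time: 30.05
position: [0.573, 0.2388, 0.0912]
tool_rot: [2.155, 2.282, 0.003]
ft_force: [0.6, 0.2, 0.1]
grip_width: 0.206
grip_force: 29.9
```

```bash
python3 - <<'E'
from plan import *
import pickle
np.set_printoptions(suppress=True,precision=4)
c,sd,x=meas(3);print(c[:3,3],sd,x['ft_force'],x['grip_width'],x['grip_force'],x['time']);print(c[:3,:3])
I={n:vision.get_image(n) for n in('side','scene','wrist')};pickle.dump(I,open('hv.pkl','wb'))
for n in I: print(n,[(np.round(d['bbox'],1).tolist(),round(d['conf'],2)) for d in vision.spot_in(n,'case')][:2])
C=c[:3,3]+c[:3,:3]@[0,0,.008]
P=np.array([C+c[:3,:3]@[a*.033,b*.009,d*.028] for a in(-1,1) for b in(-1,1) for d in(-1,1)])
for n,i in I.items(): q=proj(i,P);print(n,'pred',q.min(0).round(1),q.max(0).round(1))
E
```

```text
[0.573  0.2389 0.0914] [0.0817 0.0069 0.074 ] [-0.5742 -0.5872 -0.8798] 0.20220031759131454 29.90909904241562 30.2
[[-0.0573  0.9984  0.0033]
 [ 0.9984  0.0573 -0.0005]
 [-0.0007  0.0033 -1.    ]]
side [([323.8, 165.7, 338.8, 190.3], 0.79)]
scene [([392.6, 167.4, 407.7, 186.7], 0.62)]
wrist [([304.7, 205.8, 350.6, 385.7], 0.86)]
side pred [326.4 160.9] [337.2 190.5]
scene pred [390.7 159.5] [411.4 191.6]
wrist pred [303.4 206.1] [355.1 399.7]
```

```bash
python3 - <<'E'
from fit import *
I=pickle.load(open('hv.pkl','rb'));w=I['wrist']
o=lambda x:rect(x,0,.032,.088,.031)
case=rect(.028,0,.018,.066,.062)
for P in ([o(-.028),o(.028),case],[o(-.028),rect(-.028,0,.024,.08,.031)],[o(.028),case,rect(0,0,.1,.092,.002)],[case]): print(*fit(w,P,[.6,.238,.053],.008,.05))
E
```

```text
[0.5991 0.2432 0.003 ] -566.4584370768737
[0.6009 0.246  0.0719] -422.44282360860217
[0.6005 0.2412 0.0624] -540.8020956497435
[0.6003 0.2407 0.0477] -164.31012562579886
```

>>> jog_arm(
  increments=[
    {"tx": 0, "ty": 0, "tz": 6, "wx": 0, "wy": 0, "wz": 0, "gripper": 0.1},
    {"tx": 0, "ty": 0, "tz": 12, "wx": 0, "wy": 0, "wz": 0, "gripper": 0.1},
    {"tx": 0, "ty": 0, "tz": 18, "wx": 0, "wy": 0, "wz": 0, "gripper": 0.1},
    {"tx": 0, "ty": 0, "tz": 24, "wx": 0, "wy": 0, "wz": 0, "gripper": 0.1},
    {"tx": 0, "ty": 0, "tz": 28, "wx": 0, "wy": 0, "wz": 0, "gripper": 0.1},
  ],
)

```text
time: 30.92
position: [0.5715, 0.2383, 0.0605]
tool_rot: [2.156, 2.284, -0.003]
ft_force: [0.2, -0.3, -1.5]
grip_width: 0.203
grip_force: 29.9
```

>>> jog_arm(
  increments=[
    {"tx": 0, "ty": 0, "tz": 2, "wx": 0, "wy": 0, "wz": 0, "gripper": 0.1},
    {"tx": 0, "ty": 0, "tz": 4, "wx": 0, "wy": 0, "wz": 0, "gripper": 0.1},
    {"tx": 0, "ty": 0, "tz": 6, "wx": 0, "wy": 0, "wz": 0, "gripper": 0.1},
    {"tx": 0, "ty": 0, "tz": 8, "wx": 0, "wy": 0, "wz": 0, "gripper": 0.1},
    {"tx": 0, "ty": 0, "tz": 8, "wx": 0, "wy": 0, "wz": 0, "gripper": 0.1},
  ],
)

```text
time: 31.33
position: [0.572, 0.2385, 0.0537]
tool_rot: [2.155, 2.283, -0.001]
ft_force: [1.0, -0.1, -0.8]
grip_width: 0.204
grip_force: 29.9
```

>>> jog_arm(
  increments=[
    {"tx": 0, "ty": 0, "tz": 1, "wx": 0, "wy": 0, "wz": 0, "gripper": 0.1},
    {"tx": 0, "ty": 0, "tz": 3, "wx": 0, "wy": 0, "wz": 0, "gripper": 0.1},
    {"tx": 0, "ty": 0, "tz": 5, "wx": 0, "wy": 0, "wz": 0, "gripper": 0.1},
    {"tx": 0, "ty": 0, "tz": 6, "wx": 0, "wy": 0, "wz": 0, "gripper": 0.1},
    {"tx": 0, "ty": 0, "tz": 6, "wx": 0, "wy": 0, "wz": 0, "gripper": 0.1},
  ],
)

```text
time: 31.75
position: [0.5719, 0.2384, 0.0477]
tool_rot: [2.155, 2.283, -0.001]
ft_force: [-0.3, 0.5, -1.0]
grip_width: 0.204
grip_force: 29.9
```

>>> jog_arm(
  increments=[
    {"tx": 0, "ty": 0, "tz": 1, "wx": 0, "wy": 0, "wz": 0, "gripper": 0.1},
    {"tx": 0, "ty": 0, "tz": 1, "wx": 0, "wy": 0, "wz": 0, "gripper": 0.1},
    {"tx": 0, "ty": 0, "tz": 2, "wx": 0, "wy": 0, "wz": 0, "gripper": 0.1},
    {"tx": 0, "ty": 0, "tz": 2, "wx": 0, "wy": 0, "wz": 0, "gripper": 0.1},
    {"tx": 0, "ty": 0, "tz": 2, "wx": 0, "wy": 0, "wz": 0, "gripper": 0.1},
  ],
)

```text
time: 32.17
position: [0.5722, 0.2386, 0.046]
tool_rot: [2.155, 2.283, -0.0]
ft_force: [0.3, 0.4, -1.5]
grip_width: 0.207
grip_force: 29.9
```

>>> jog_arm(
  increments=[
    {"tx": 0, "ty": 0, "tz": 1, "wx": 0, "wy": 0, "wz": 0, "gripper": 0.1},
    {"tx": 0, "ty": 0, "tz": 1, "wx": 0, "wy": 0, "wz": 0, "gripper": 0.1},
    {"tx": 0, "ty": 0, "tz": 2, "wx": 0, "wy": 0, "wz": 0, "gripper": 0.1},
    {"tx": 0, "ty": 0, "tz": 2, "wx": 0, "wy": 0, "wz": 0, "gripper": 0.1},
    {"tx": 0, "ty": 0, "tz": 2, "wx": 0, "wy": 0, "wz": 0, "gripper": 0.1},
  ],
)

```text
time: 32.58
position: [0.5722, 0.2386, 0.0439]
tool_rot: [2.155, 2.283, -0.0]
ft_force: [0.9, -0.8, -0.2]
grip_width: 0.203
grip_force: 29.9
```

>>> jog_arm(
  increments=[
    {"tx": 0, "ty": 0, "tz": 1, "wx": 0, "wy": 0, "wz": 0, "gripper": 0.1},
    {"tx": 0, "ty": 0, "tz": 1, "wx": 0, "wy": 0, "wz": 0, "gripper": 0.1},
    {"tx": 0, "ty": 0, "tz": 2, "wx": 0, "wy": 0, "wz": 0, "gripper": 0.1},
    {"tx": 0, "ty": 0, "tz": 2, "wx": 0, "wy": 0, "wz": 0, "gripper": 0.1},
    {"tx": 0, "ty": 0, "tz": 2, "wx": 0, "wy": 0, "wz": 0, "gripper": 0.1},
  ],
)

```text
time: 33.0
position: [0.5723, 0.2385, 0.0425]
tool_rot: [2.155, 2.283, -0.0]
ft_force: [-1.7, -1.3, 3.1]
grip_width: 0.205
grip_force: 29.9
```

The case reached the floor at the height I predicted, with 3 N of contact. Releasing it and retreating.

>>> jog_arm(
  increments=[
    {"tx": 0, "ty": 0, "tz": 0, "wx": 0, "wy": 0, "wz": 0, "gripper": 0.25},
    {"tx": 0, "ty": 0, "tz": 0, "wx": 0, "wy": 0, "wz": 0, "gripper": 0.3},
    {"tx": 0, "ty": 0, "tz": 0, "wx": 0, "wy": 0, "wz": 0, "gripper": 0.36},
    {"tx": 0, "ty": 0, "tz": 0, "wx": 0, "wy": 0, "wz": 0, "gripper": 0.36},
    {"tx": 0, "ty": 0, "tz": 0, "wx": 0, "wy": 0, "wz": 0, "gripper": 0.36},
  ],
)

```text
time: 33.42
position: [0.5721, 0.2386, 0.0418]
tool_rot: [2.155, 2.283, -0.0]
ft_force: [0.2, -0.1, -0.1]
grip_width: 0.347
grip_force: 0.0
```

>>> jog_arm(
  increments=[
    {"tx": 0, "ty": 0, "tz": -5, "wx": 0, "wy": 0, "wz": 0, "gripper": 0.36},
    {"tx": 0, "ty": 0, "tz": -15, "wx": 0, "wy": 0, "wz": 0, "gripper": 0.36},
    {"tx": 0, "ty": 0, "tz": -30, "wx": 0, "wy": 0, "wz": 0, "gripper": 0.36},
    {"tx": 0, "ty": 0, "tz": -60, "wx": 0, "wy": 0, "wz": 0, "gripper": 0.36},
    {"tx": 0, "ty": 0, "tz": -90, "wx": 0, "wy": 0, "wz": 0, "gripper": 0.36},
  ],
)

```text
time: 33.83
position: [0.5714, 0.2385, 0.133]
tool_rot: [2.156, 2.284, -0.003]
ft_force: [0.3, 0.2, 0.2]
grip_width: 0.361
grip_force: 0.0
```

>>> jog_arm(
  increments=[
    {"tx": -30, "ty": 0, "tz": -20, "wx": 0, "wy": 0, "wz": 0, "gripper": 0.36},
    {"tx": -60, "ty": 0, "tz": -40, "wx": 0, "wy": 0, "wz": 0, "gripper": 0.36},
    {"tx": -60, "ty": 0, "tz": -60, "wx": 0, "wy": 0, "wz": 0, "gripper": 0.36},
    {"tx": -60, "ty": 0, "tz": -80, "wx": 0, "wy": 0, "wz": 0, "gripper": 0.36},
    {"tx": -60, "ty": 0, "tz": -80, "wx": 0, "wy": 0, "wz": 0, "gripper": 0.36},
  ],
)

```text
time: 34.25
position: [0.578, 0.1792, 0.2182]
tool_rot: [2.154, 2.278, 0.012]
ft_force: [0.2, 1.1, 0.9]
grip_width: 0.359
grip_force: 0.0
```

```bash
python3 - <<'E'
from fit import *
I={n:vision.get_image(n) for n in('side','scene','wrist')};I['wrist']=vision.get_image('wrist');w=I['wrist'];print(ctrl.get_state()['position'],ctrl.get_state()['time'])
o=lambda x:rect(x,0,.032,.088,.031)
f,v=fit(w,[o(-.028),o(.028),rect(.028,0,.018,.066,.062)],[.6,.2385,.053],.006,.04);print('file',f,v)
c,v=fit(w,[rect(0,0,.018,.066,.062)],[.572,.238,.053],.008,.1);print('case top',c,v)
print('stored top',*fit(w,[rect(0,0,.018,.066,.062)],[.628,.24,.053],.008,.1))
for n in('side','scene','wrist'):
    for t in('case','tin','weight','bottle','beaker','dish'): print(n,t,[(np.round(d['bbox']).astype(int).tolist(),round(d['conf'],2)) for d in vision.spot_in(n,t)][:3])
for n in('side','scene'):
  for nm,P in(('tin put',[.407,-.355,.016]),('weight put',[.604,-.219,.028]),('case',[.572,.238,.045])): print(n,nm,proj(I[n],P).round(0))
E
```

```text
[0.5748 0.1791 0.2114] 34.45
file [0.5947 0.236  0.0553] -924.6901116086713
case top [0.575  0.2428 0.1257] -369.9967228978394
stored top [0.6209 0.2395 0.0636] -515.1875601953241
side case [([339, 229, 370, 259], 0.67), ([325, 179, 333, 200], 0.45)]
side tin [([276, 367, 300, 395], 0.62)]
side weight [([311, 380, 335, 407], 0.57), ([369, 298, 383, 322], 0.54)]
side bottle [([324, 176, 336, 198], 0.28)]
side beaker [([431, 258, 470, 308], 0.76)]
side dish [([323, 154, 350, 163], 0.68), ([340, 228, 367, 256], 0.3)]
scene case [([392, 173, 411, 198], 0.56)]
scene tin [([197, 302, 215, 321], 0.66)]
scene weight [([299, 309, 313, 324], 0.65)]
scene bottle [([445, 183, 472, 226], 0.81)]
scene beaker [([362, 322, 391, 364], 0.73), ([445, 190, 471, 227], 0.48), ([388, 170, 411, 201], 0.41)]
scene dish [([442, 137, 473, 160], 0.96), ([362, 322, 390, 361], 0.61)]
wrist case [([315, 96, 339, 187], 0.65)]
wrist tin []
wrist weight []
wrist bottle [([495, 63, 638, 158], 0.76)]
wrist beaker []
wrist dish []
side tin put [[287. 379.]]
side weight put [[375. 309.]]
side case [[331. 187.]]
scene tin put [[206. 313.]]
scene weight put [[304. 316.]]
scene case [[399. 184.]]
```

```bash
python3 -c "
from bench import ctrl
print(ctrl.close_job())"
```

```text
the job is handed in; nothing more can be done
None
```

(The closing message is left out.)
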